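# Set a worn screw slide to a gauge block

## Robot

A 6-joint arm with a two-finger parallel gripper is mounted at the origin on a cart in front of the work surface, level with it; the furniture and walls round the work are solid. World frame = base frame: x ahead of the robot, y to its left, z up, the work surface at z = 0. Lengths are in m, angles in rad, forces in N, time in s.
With the tool pointing down it reaches from about 0.35 to 0.925 m from the base axis. Payload 6.4 kg.
Tool frame: the origin (TCP) lies at the very end of the fingers, on their centre line; the grasp point (between the pads) lies 19 mm behind it; z points along the fingers, x is the direction in which the jaws open and shut, and the axes are right-handed (so a half turn about z gives the same grasp; the last joint's range is limited). The gripper opens to 85 mm and grips with 20 to 120 N. Pads are 22 mm wide; open, the fingers measure 114 mm over their backs; the gripper's body (76 mm by 85 mm) begins 54 mm behind the grasp point. The pads swing forward as they close: fully open they stand 13 mm farther back than shut.
Start: joints at [1.124, 0.245, 1.558, -0, 1.339, -0.174], TCP at [0.175, 0.626, 0.231] pointing down, gripper open.
Joint ranges: [-3.13, 3.13], [-1.02, 2.26], [0.13, 2.54], [-0.95, 4.09], [0.21, 2.88], [-2.74, 2.74]. Speed limits (rad/s): [2.57, 2.57, 3.14, 3.14, 3.14, 3.14].

## Interface

Orientations are given as a unit quaternion [x, y, z, w].
In Python, from workcell import get_state, get_image, sign_off, trace, spot_point gives the robot as it stands. The module is installed in compiled form; this text tells all that it offers.
- The arm moves only by the tool drive_tool, never from a script. Its argument "motion" is a list that holds one entry, the list of rows, each a list of 4 numbers: the shift along the world's x, y, z in m, then the turn about the world's z in rad. A call has 1 to 10 rows; each row shifts and turns the pose as measured when the row begins; what a row does not reach is not made up. A row lasts 1/10 s, in which the tool goes at most 50 mm and 8.59 degrees, less where a joint would pass 70% of its speed; a pose out of reach is approached as far as the arm can. A call is refused whole if a number of a shift passes 0.05 or a number of a turn 0.15, either way. A call with a gripper value outside its range is refused whole. "gripper" is the finger opening in m, from 0 to 0.0854, set as the call begins (left out, the last holds). The fingers move at their own pace and stop on an object; "grip_force" is the grip in N (left out, the last holds). Time passes only in rows, so rows that do not move let the fingers close. It gives the time, the measured TCP pose, the force and the opening at its end, in the units of the state.
- get_state(): the state, without advancing time (a new reading comes with each control period).
- get_image(name): name is "scene" or "top" or "wrist"; returns a dict with "image" (384x512x3 uint8, red, green, blue), "fovy" (degrees; the focal length in pixels is half the picture's height over the tangent of half this angle, whatever the lens; pixels are square), "cx", "cy" (the principal point, pixels), "k1" (the pictures are not rectified: a ray, as slopes to the right and down, at radius r is drawn at 1 + k1 r^2 times it, then the intrinsics apply), "extrinsics" (4x4, takes a point from camera to world coordinates); the wrist camera has in their place "mount" (4x4, takes a point from camera to tool coordinates, whose origin is the TCP and whose axes are the tool frame's). Camera axes: x right, y down, z forward; pixel columns grow to the right and rows downward; lengths in m; the calibration is good to about 2 mm. A picture is of the moment at which its call begins: read the wrist's pose just before it. There is no depth.
- sign_off(): hands the job in, once; it reports no verdict.
Trained networks look in a picture, given as the dict that the camera call returned (one of the last four; its "shot" number tells which), for a name from the list of things; names that differ only in an ending like _2 or _b are one class to them, and where a whole thing is asked for, a point or a joint stands for the part that bears it (a point fixed in the world has none). Each returns a list of dicts, best first, with "p" (0 to 1); they miss things now and then, are a little off and sometimes report something else, mostly with a low value. They report only what shows in the picture. A call takes as long as a camera call.
- trace(picture, label): "pixels" (384x512 bool, what is visible of it).
- spot_point(picture, label): "xyz" ([x, y, z] in m, in world coordinates, good to about 4 mm: a listed point, or the origin of a listed thing).
The state is a dict: "t": time; "joint_positions": joint angles; "qd": joint speeds; "effort": joint torques, N m; "ee_pos": TCP position; "orientation": TCP orientation; "contact_force": force on the tool from outside, world axes, zero at the start; "torque": the same for the moment, N m; "opening": finger opening in m.
Only numpy, scipy, OpenCV 4.12 (cv2) and the standard library are available. Lean on these libraries where they do the work, as an engineer would, in place of code of your own. Each camera call takes 0.05 s, during which the arm holds its last target.

## Task

Set the screw slide to the steel setting gauge: wind the jaw back until the opening is clearly (some 5 mm) wider than the gauge, stand the gauge on the bed between the moving and the fixed jaw with its 30 mm length spanning the opening, then wind the jaw in from that open side, through the free play of the worn screw until the gauge is nipped home against the fixed jaw with a light pressure of about 10 newtons (never more than 22), and let go. Leave the other things on the bench where they are.

Things in the scene. Friction and masses are not known exactly. Their poses are not given: they have to be found in the camera images.
- slide_base: Bench setting slide, bolted down: a grey foot plate 80 x 225 mm, 12 mm thick, with a steel bed strip 35 mm wide whose top is 20 mm above the bench, between two side rails whose tops are 30 mm above the bench. Origin: on the bench, under the opening (22.5 mm off the plate's middle). Its y axis runs along the slide; at y = +105 mm stands the grey gear housing (56 mm tall) with the knob on top; the fixed jaw is at negative y. z up.
- knob_grip (a point): Middle of the slide's screw knob: a plain round knurled aluminium knob, 40 mm across, 24 mm tall (its top 12 mm above this point, its underside 12 mm below, housing top 20 mm below), axis vertical, at slide_base (0, +105, +76) mm. Pinch it across any diameter. It turns against a friction moment of 0.1 to 0.2 N m (about 0.02 N m more while the jaw moves) and stays where it is left, also under load.
- knob (a joint): Angle of the knob, rad, positive clockwise seen from above; range -2.4 to 2.4, 0 at the start. Clockwise winds the jaw in, towards the fixed jaw (9 mm per rad); anticlockwise winds it back. The screw is worn: at each reversal the knob turns 0.3 rad without moving the jaw; where in this free play it stands at the start is unknown. Each newton on the gauge adds 0.009 N m to the moment needed to turn the knob clockwise.
- jaw: Sliding jaw of the slide: dark steel head 42 mm wide with a bright facing 24 mm wide, from 21 to 48 mm above the bench, held in the slide's rails; moved only by the screw. Origin at bench level in the plane of its face, which looks to its own -y, towards the fixed jaw; axes parallel to the slide's; at slide_base (0, about 0, 0) at the start. Once the gauge is home the jaw is stiff: 0.01 rad more of the knob adds about 2 N.
- fixed_jaw: Fixed jaw, dark block 46 mm wide, 46 mm tall, bolted at another place on the bed each time. Origin at bench level; axes as the slide's. Its bright facing (36 mm wide, 23 to 47 mm above the bench) looks to +y, towards the sliding jaw, and is adjustable: it stands 0 to 2.5 mm in front of the origin, an amount not reported, to be felt. At the start the opening is too narrow for the gauge.
- gauge: Setting gauge, loose: plain steel block 20 mm thick (its x), 30 mm long (its y; this length must span the opening, along the slide), 48 mm tall (z), with a round dark hole mark on both broad sides; 0.22 kg. Origin: centre of its underside. Starts standing on the bench; set on the bed its underside is 20 mm above the bench and its upper half stands clear of the jaws.
- pliers: Bystander: black-handled pliers, 45 x 137 x 10 mm, lying on the bench.
- steel_block: Bystander: flat square steel bench block, 64 x 64 x 24 mm.
- scribe: Bystander: thin steel scribe, 7 x 125 mm, lying.
- ring_box: Bystander: small dark blue box, 45 x 50 x 34 mm.
- loupe: Bystander: small folding loupe, 22 x 34 x 16 mm.

How it is judged:
By the outcome, as a careful person would: the job done as asked, in the order asked, and still so for the second after the job is handed in, with the robot touching nothing.
It also fails if it takes over 72 s, if anything falls off the work surface, if the arm or the gripper's body presses on something with over 40 N, if the wrist force passes 120 N, or if a joint passes its speed limit or range.

## Working session

There is one attempt and no reset: what is moved stays moved. The work goes in short steps, Python scripts to look and compute and a tool call to move; the robot and the scene stay as the last step left them, time stands still between calls to the robot, and variables do not carry over. Pictures are saved under pics/ and viewed, and the job is handed in when it is done.

Besides the shell and the picture viewer there is one more tool, called after "Call:" as a command line: name --argument value ..., lists and objects as JSON in quotes. drive_tool: Moves the arm, as the interface text tells. Its arguments: {"type":"object","properties":{"motion":{"type":"array"},"gripper":{"type":"number"},"grip_force":{"type":"number"}},"required":["motion"]}

```bash
mkdir -p pics
cat > h.py <<'E'
import numpy as np, cv2
from workcell import get_state, get_image, sign_off, trace, spot_point
def save(p,n): cv2.imwrite('pics/'+n+'.png',p['image'][:,:,::-1])
def K(p):
    h=p['image'].shape[0]; return h/2/np.tan(np.radians(p['fovy'])/2)
def ray(p,u,v,ext=None):
    E=np.array(p['extrinsics']) if ext is None else ext
    f=K(p); d=np.array([(u-p['cx'])/f,(v-p['cy'])/f]); s=d.copy()
    for _ in range(20): s=d/(1+p['k1']*(s@s))
    return E[:3,3],E[:3,:3]@np.array([s[0],s[1],1])
def atz(p,u,v,z,ext=None):
    o,d=ray(p,u,v,ext); return o+d*(z-o[2])/d[2]
def proj(p,X,ext=None):
    E=np.array(p['extrinsics']) if ext is None else ext
    c=E[:3,:3].T@(np.array(X)-E[:3,3]); s=c[:2]/c[2]; s=s*(1+p['k1']*(s@s)); return s*K(p)+[p['cx'],p['cy']]
def wext(p,st):
    from scipy.spatial.transform import Rotation as R
    T=np.eye(4);T[:3,:3]=R.from_quat(st['orientation']).as_matrix();T[:3,3]=st['ee_pos'];return T@np.array(p['mount'])
E
python3 - <<'E'
from h import *
np.set_printoptions(precision=4,suppress=True)
s=get_state();print(s)
for n in['scene','top']:
    p=get_image(n);save(p,n+'0');print(n,p['fovy'],p['k1'],np.array(p['extrinsics']))
    for l in['slide_base','knob_grip','jaw','fixed_jaw','gauge','pliers','steel_block','scribe','ring_box','loupe']:
        for r in spot_point(p,l)[:2]: print(l,r['p'],r['xyz'])
p=get_image('wrist');save(p,'wrist0')
E
```

```text
{'t': 0.0, 'joint_positions': array([ 1.1239,  0.2458,  1.559 , -0.    ,  1.3387, -0.1741]), 'qd': array([ 0.    , -0.001 , -0.0025, -0.0017, -0.0006, -0.0014]), 'effort': array([ -0.0011, -42.95  , -32.6136,  -0.0003,   0.0053,   0.    ]), 'ee_pos': array([0.1749, 0.6255, 0.2302]), 'orientation': array([ 0.7967,  0.6044, -0.0009,  0.0005]), 'contact_force': array([ 0.1278,  0.0678, -0.3461]), 'torque': array([-0.0421, -0.0003,  0.0329]), 'opening': 0.085551460485454}
scene 45.87638770612638 -0.1512820195384592 [[ 0.563  -0.366   0.741  -0.1985]
 [-0.8264 -0.2429  0.508  -0.6306]
 [-0.0059 -0.8984 -0.4392  0.5748]
 [ 0.      0.      0.      1.    ]]
slide_base 0.66 [0.6036, 0.0346, -0.0002]
slide_base 0.42 [0.6221, -0.3789, 0.0017]
knob_grip 0.52 [0.6337, 0.1396, 0.0731]
jaw 0.52 [0.6059, 0.0361, -0.0001]
fixed_jaw 0.61 [0.6004, 0.0109, 0.0018]
fixed_jaw 0.29 [0.7009, -0.2611, -0.0]
gauge 0.75 [0.6092, -0.263, 0.003]
pliers 0.74 [0.6206, -0.3792, 0.0039]
steel_block 0.64 [0.6982, -0.2618, 0.0014]
scribe 0.62 [0.6221, 0.2888, 0.0035]
scribe 0.19 [0.6329, 0.1377, 0.0767]
ring_box 0.65 [0.7524, 0.0207, -0.0027]
loupe 0.45 [0.7197, -0.3561, 0.002]
top 48.38756960527434 -0.015479210196111396 [[ 0.0161 -0.9836  0.1799  0.4214]
 [-0.9999 -0.0148  0.0085 -0.0581]
 [-0.0057 -0.18   -0.9837  1.2879]
 [ 0.      0.      0.      1.    ]]
slide_base 0.92 [0.6115, 0.0363, 0.0028]
knob_grip 0.71 [0.6287, 0.1372, 0.0746]
jaw 0.62 [0.6041, 0.0354, -0.0018]
fixed_jaw 0.58 [0.6026, 0.0054, -0.0021]
gauge 0.57 [0.6149, -0.2583, -0.0003]
pliers 0.83 [0.6227, -0.3821, -0.0004]
steel_block 0.7 [0.7502, 0.0184, 0.0003]
steel_block 0.56 [0.7016, -0.2572, -0.0002]
scribe 0.51 [0.6219, 0.2904, 0.004]
ring_box 0.51 [0.7507, 0.0179, 0.0005]
loupe 0.61 [0.7194, -0.3567, -0.0008]
```

View pics/scene0.png

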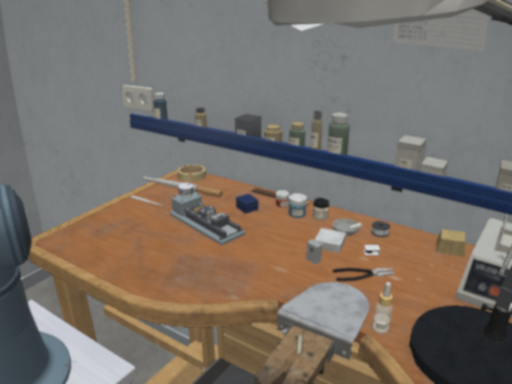

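View pics/top0.png

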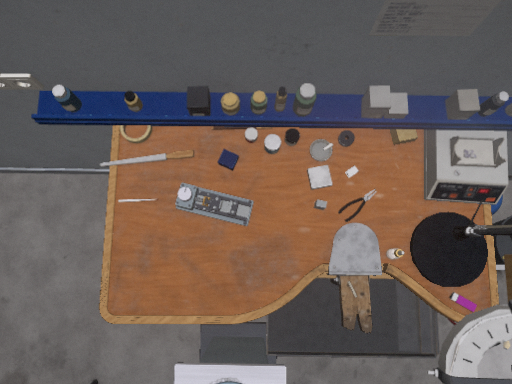

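View pics/wrist0.png

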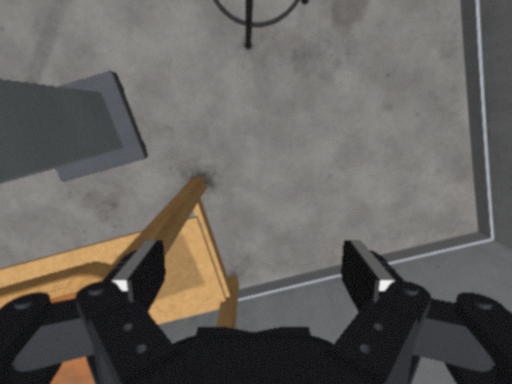

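Call:
drive_tool --motion '[[[0.02,-0.035,0.01,-0.1],[0.025,-0.04,0.005,-0.1],[0.03,-0.04,0.005,-0.1],[0.03,-0.04,0.005,-0.1],[0.03,-0.04,0.005,-0.1],[0.03,-0.04,0.005,-0.1],[0.03,-0.04,0.005,-0.1],[0.03,-0.04,0.005,-0.1],[0.03,-0.04,0.005,-0.1],[0.03,-0.04,0.005,-0.1]]]'

```text
t: 2.15
ee_pos: [0.4557, 0.2299, 0.2869]
orientation: [0.991, 0.134, 0.002, -0.001]
contact_force: [0.6, 0.5, -0.3]
opening: 0.0856
```

Call:
drive_tool --motion '[[[0.025,-0.04,0.0,-0.1],[0.025,-0.04,0.0,-0.1],[0.025,-0.04,0.0,-0.1],[0.02,-0.035,0.0,-0.1],[0,0,0,0]]]'

```text
t: 2.65
ee_pos: [0.5567, 0.063, 0.2892]
orientation: [0.997, -0.079, 0.005, 0.0]
contact_force: [0.4, 0.7, 0.6]
opening: 0.0853
```

Run:
```python
from h import *
np.set_printoptions(precision=4,suppress=True)
s=get_state();p=get_image('wrist');save(p,'w1');print(s['t'],s['ee_pos'],np.array(p['mount']),p['fovy'],p['k1'],p['cx'],p['cy'])
for l in['slide_base','knob_grip','jaw','fixed_jaw']:
    for r in spot_point(p,l)[:1]: print(l,r['p'],r['xyz'])
np.savez('w1.npz',img=p['image'],ext=wext(p,s),fovy=p['fovy'],k1=p['k1'],cx=p['cx'],cy=p['cy'])
```

```text
2.65 [0.5567 0.063  0.2892] [[ 1.      0.0006  0.0012 -0.0005]
 [-0.0009  0.9637  0.2671 -0.0683]
 [-0.001  -0.2671  0.9637 -0.1412]
 [ 0.      0.      0.      1.    ]] 65.96503479117429 0.023905175814981118 252.82126507394676 193.4489242144055
slide_base 0.86 [0.6043, 0.0331, 0.0027]
knob_grip 0.65 [0.6328, 0.1363, 0.0785]
jaw 0.84 [0.6036, 0.0351, 0.005]
fixed_jaw 0.86 [0.5991, 0.0057, -0.0015]
```

View pics/w1.png

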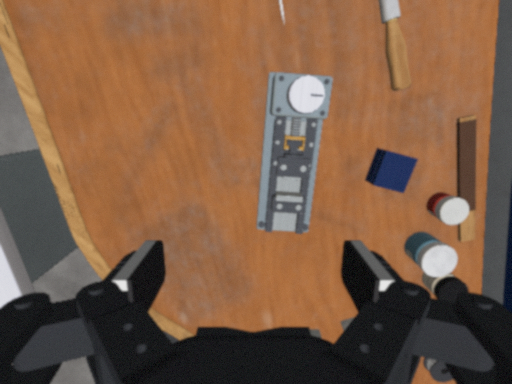

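Run:
```python
import cv2
i=cv2.imread('pics/w1.png')[60:245,240:345]
j=cv2.resize(i,None,fx=3.2,fy=3.2,interpolation=cv2.INTER_CUBIC);cv2.imwrite('pics/w1c.png',j);print(j.shape)
```

```text
(592, 336, 3)
```

View pics/w1c.png

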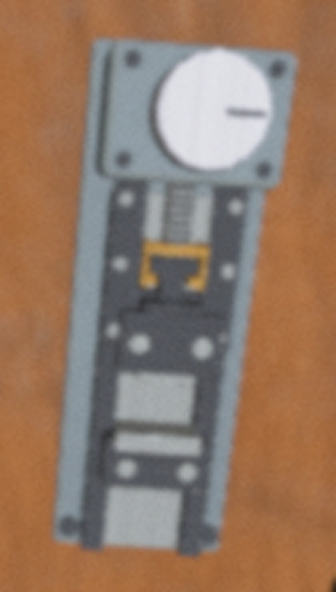

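Run:
```python
import numpy as np,cv2
import h
d=np.load('w1.npz');p={'image':d['img'],'fovy':float(d['fovy']),'k1':float(d['k1']),'cx':float(d['cx']),'cy':float(d['cy'])};E=d['ext']
c=lambda u,v:(240+(u+.5)/3.2-.5,60+(v+.5)/3.2-.5)
A=lambda u,v,z:h.atz(p,*c(u,v),z,ext=E)
np.set_printoptions(precision=4,suppress=True)
g=cv2.cvtColor(p['image'],cv2.COLOR_RGB2GRAY);m=(g>195).astype(np.uint8);m[:, :280]=0;m[:,335:]=0;m[:70]=0;m[125:]=0
n,l,st,ce=cv2.connectedComponentsWithStats(m);k=1+np.argmax(st[1:,4]);print(st[k],ce[k])
x,y,w,hh,_=st[k];print('knob c',h.atz(p,x+w/2-.5,y+hh/2-.5,.088,E), 'w',h.atz(p,x-.5,y+hh/2,.088,E)-h.atz(p,x+w-.5,y+hh/2,.088,E))
yaw=lambda a,b:np.arctan2(-(b-a)[0],(b-a)[1])
print('plate left edge',A(56,541,.012),A(94,42,.012),yaw(A(56,541,.012),A(94,42,.012)))
print('plate bottom corners',A(56,541,.012),A(215,550,.012))
a,b=A(100,555,.03),A(84,545,.03)
print('rail L', yaw(A(84,545,.03),A(112,185,.03)),'rail R',yaw(A(199,555,.03),A(252,190,.03)))
print('fixed facing top front L/R',A(116,433,.047),A(202,437,.047),'back',A(114,452,.047),A(199,456,.047))
print('bed front edge', A(113,422,.02),A(192,424,.02))
print('jaw face top',A(117,371,.048),A(197,374,.048))
for n in ['scene','top']: pass
```

```text
[290  76  35  36 940] [306.3     93.6755]
knob c [0.6309 0.1393 0.088 ] w [-0.0379  0.0061  0.    ]
plate left edge [ 0.5499 -0.0405  0.012 ] [0.5987 0.1746 0.012 ] -0.2232581835590465
plate bottom corners [ 0.5499 -0.0405  0.012 ] [ 0.6239 -0.0571  0.012 ]
rail L -0.21681903759245713 rail R -0.24624888596640726
fixed facing top front L/R [0.5836 0.018  0.047 ] [0.6192 0.0105 0.047 ] back [0.5816 0.0098 0.047 ] [0.617  0.0023 0.047 ]
bed front edge [0.5842 0.0154 0.02  ] [0.6192 0.0088 0.02  ]
jaw face top [0.5875 0.0446 0.048 ] [0.62   0.0381 0.048 ]
```

Call:
drive_tool --motion '[[[0.015,0.015,-0.02,-0.06],[0.018,0.018,-0.028,-0.08],[0.018,0.018,-0.028,-0.08],[0.014,0.014,-0.028,-0.08],[0.009,0.01,-0.028,-0.05],[0,0,-0.01,0],[0,0,0,0]]]' --gripper 0.065

```text
t: 3.6
ee_pos: [0.6272, 0.1559, 0.1464]
orientation: [0.969, -0.245, 0.009, 0.001]
contact_force: [-0.5, -0.3, 0.2]
opening: 0.0647
```

Run:
```python
from h import *
np.set_printoptions(precision=4,suppress=True)
s=get_state();p=get_image('wrist');save(p,'w2');print(s['t'],s['ee_pos'],s['orientation'],s['opening'])
E_=wext(p,s)
print(proj(p,[.631,.138,.088],E_), proj(p,[.631,.138,.064],E_))
for r in spot_point(p,'knob_grip')[:1]: print(r['p'],r['xyz'])
i=p['image'][:,:,::-1]; cv2.imwrite('pics/w2.png',i)
```

```text
3.6 [0.6272 0.1559 0.1464] [ 0.9695 -0.245   0.0086  0.0014] 0.06473544806577915
[268.2208 229.1325] [266.1838 217.7176]
0.64 [0.6315, 0.1404, 0.0762]
```

View pics/w2.png

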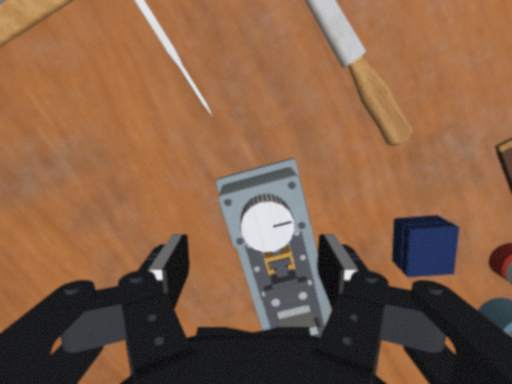

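```bash
cat >> h.py <<'E'
def knobc(p,E,lo=195):
    g=cv2.cvtColor(p['image'],cv2.COLOR_RGB2GRAY);m=(g>lo).astype(np.uint8)
    n,l,st,ce=cv2.connectedComponentsWithStats(m)
    out=[]
    c0=proj(p,[.631,.139,.088],E)
    k=1+int(np.argmin([np.hypot(*(ce[i]-c0))+(1e3 if st[i,4]<300 else 0) for i in range(1,n)]))
    cnt=max(cv2.findContours((l==k).astype(np.uint8),0,1)[0],key=cv2.contourArea)
    e=cv2.fitEllipse(cv2.convexHull(cnt)); return e,atz(p,e[0][0],e[0][1],.088,E)
E
python3 - <<'E'
from h import *
np.set_printoptions(precision=4,suppress=True)
s=get_state();p=get_image('wrist');print(s['t'],s['ee_pos'],s['orientation'],s['qd'])
print(knobc(p,wext(p,s)))
E
```

```text
3.7 [0.6284 0.1553 0.1486] [ 0.9693 -0.2457  0.0102  0.0008] [-0.0109 -0.0209 -0.0214 -0.0026 -0.0046  0.0043]
(((265.1075439453125, 225.5721435546875), (48.36452102661133, 51.9033203125), 82.24947357177734), array([0.6313, 0.1401, 0.088 ]))
```

Call:
drive_tool --motion '[[[0.002,-0.012,-0.02,0],[0.001,-0.004,-0.03,0],[0,0,-0.02,0],[0,0,0,0]]]'

```text
t: 4.15
ee_pos: [0.637, 0.1371, 0.0884]
orientation: [0.969, -0.246, 0.019, -0.002]
contact_force: [-0.0, -0.4, -0.2]
opening: 0.0649
```

Run:
```python
from h import *
np.set_printoptions(precision=4,suppress=True)
s=get_state();p=get_image('wrist');save(p,'w3');print(s['t'],s['ee_pos'],s['orientation'],s['contact_force'],s['torque'])
```

```text
4.15 [0.637  0.1371 0.0884] [ 0.9691 -0.2459  0.0194 -0.0017] [-0.0063 -0.3579 -0.2467] [-0.0292  0.0434 -0.0086]
```

View pics/w3.png

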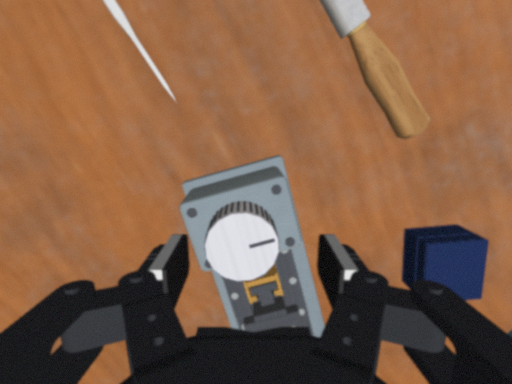

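Call:
drive_tool --motion '[[[-0.004,0.002,0,0],[-0.002,0.001,-0.006,0],[0,0,-0.006,0],[0,0,-0.006,0]]]'

```text
t: 4.6
ee_pos: [0.636, 0.1406, 0.0793]
orientation: [0.969, -0.246, 0.027, -0.004]
contact_force: [1.0, -0.6, 0.0]
opening: 0.0652
```

Run:
```python
from h import *
np.set_printoptions(precision=4,suppress=True)
s=get_state();print(s['t'],s['ee_pos'],s['orientation'],s['contact_force'],s['torque'])
```

```text
4.6 [0.636  0.1406 0.0793] [ 0.969  -0.2456  0.0269 -0.004 ] [ 0.9603 -0.5655  0.0018] [ 0.0474 -0.0076 -0.0427]
```

Call:
drive_tool --motion '[[[0,0,0,0],[0,0,0,0]]]'

```text
t: 4.8
ee_pos: [0.6353, 0.1407, 0.0782]
orientation: [0.969, -0.245, 0.026, -0.004]
contact_force: [1.4, 0.0, 0.0]
opening: 0.0649
```

Run:
```python
from h import *
np.set_printoptions(precision=4,suppress=True)
s=get_state();print(s['t'],s['ee_pos'],s['orientation'],s['joint_positions'],s['qd'],s['effort'])
```

```text
4.8 [0.6353 0.1407 0.0782] [ 0.969  -0.2455  0.0261 -0.0037] [ 0.0473  0.3904  1.6778 -0.0094  1.0212  0.5482] [ 0.0011  0.0067  0.0036  0.0002 -0.0014 -0.0002] [  0.0362 -44.4335 -28.2305  -0.0163  -0.1199   0.0001]
```

Call:
drive_tool --motion '[[[-0.003,0,0.006,0],[0,0,0.006,0],[0,0,0.006,0],[0,0,0.006,0],[0,0,0.006,0]]]'

```text
t: 5.3
ee_pos: [0.632, 0.1407, 0.1106]
orientation: [0.969, -0.245, 0.026, -0.004]
contact_force: [0.3, -0.4, -0.2]
opening: 0.0651
```

Run:
```python
from h import *
np.set_printoptions(precision=4,suppress=True)
s=get_state();print(s['t'],s['ee_pos'],s['orientation'],s['joint_positions'],s['qd'],s['effort'])
```

```text
5.3 [0.632  0.1407 0.1106] [ 0.969  -0.2455  0.0259 -0.0037] [ 0.0475  0.3402  1.6761 -0.0092  1.0736  0.5479] [-0.0011 -0.0907 -0.0276  0.0008  0.1102 -0.0019] [  0.0114 -43.1768 -29.3726  -0.0185  -0.2141   0.001 ]
```

Call:
drive_tool --motion '[[[0,0,-0.03,0],[0,0,0,0]]]'

```text
t: 5.5
ee_pos: [0.6338, 0.1409, 0.0834]
orientation: [0.969, -0.245, 0.028, -0.004]
contact_force: [-1.4, 0.5, -2.4]
opening: 0.0646
```

Run:
```python
from h import *
np.set_printoptions(precision=4,suppress=True)
s=get_state();print(s['t'],s['ee_pos'],s['orientation'],s['joint_positions'],s['qd'],s['effort'])
```

```text
5.5 [0.6338 0.1409 0.0834] [ 0.969  -0.2454  0.0283 -0.0044] [ 0.0476  0.378   1.6836 -0.0095  1.0232  0.5484] [ 0.0042 -0.0817 -0.0903  0.0007  0.0136 -0.0015] [ -0.4028 -47.6433 -32.5141  -0.0266  -0.5649   0.0022]
```

Call:
drive_tool --motion '[[[-0.003,0,0.045,0],[0,0,0,0]]]'

```text
t: 5.7
ee_pos: [0.6312, 0.1408, 0.1308]
orientation: [0.969, -0.245, 0.028, -0.004]
contact_force: [1.4, 0.2, 1.5]
opening: 0.0644
```

Run:
```python
from h import *
np.set_printoptions(precision=4,suppress=True)
s=get_state();print(s['t'],s['ee_pos'],s['orientation'],s['joint_positions'],s['qd'],s['effort'])
```

```text
5.7 [0.6312 0.1408 0.1308] [ 0.969  -0.2455  0.0282 -0.0044] [ 0.0477  0.3105  1.6726 -0.009   1.1021  0.5478] [-0.0053  0.0826  0.0791 -0.0021 -0.0047  0.0015] [  0.4051 -39.5716 -25.8253  -0.0107   0.3371  -0.0016]
```

Call:
drive_tool --motion '[[[-0.001,-0.001,-0.04,0],[-0.001,0,-0.034,0],[0,0,0,0]]]'

```text
t: 6.0
ee_pos: [0.6332, 0.1401, 0.0628]
orientation: [0.969, -0.245, 0.034, -0.006]
contact_force: [-1.2, 0.2, -0.5]
opening: 0.0651
```

```bash
cat > st.py <<'E'
from h import *
np.set_printoptions(precision=4,suppress=True)
s=get_state();q=s['orientation'];from scipy.spatial.transform import Rotation as R
M=R.from_quat(q).as_matrix()
print(round(s['t'],2),s['ee_pos'],'yaw',round(np.arctan2(M[1,0],M[0,0]),4),'tilt',M[:2,2],'F',s['contact_force'],'M',s['torque'],'j6',s['joint_positions'][5],'op',s['opening'])
E
python3 st.py
```

```text
6.0 [0.6332 0.1401 0.0628] yaw -0.4969 tilt [ 0.0683 -0.0048] F [-1.1645  0.1745 -0.5356] M [0.0421 0.1096 0.0884] j6 0.54761944699367 op 0.06512293339260355
```

Call:
drive_tool --motion '[[[0,0,0,0],[0,0,0,0],[0,0,0,0],[0,0,0,0]]]' --gripper 0.03 --grip_force 50

```text
t: 6.4
ee_pos: [0.6331, 0.1408, 0.0657]
orientation: [0.969, -0.245, 0.033, -0.007]
contact_force: [3.9, 0.0, -8.9]
opening: 0.0383
```

```bash
python3 st.py
python3 - <<'E'
from h import *
p=get_image('wrist');save(p,'w4')
E
```

```text
6.4 [0.6331 0.1408 0.0657] yaw -0.4971 tilt [ 0.0668 -0.0034] F [ 3.9448  0.0365 -8.9199] M [ 0.2583 -0.175   0.0966] j6 0.5473655494005328 op 0.03834818488267793
```

View pics/w4.png

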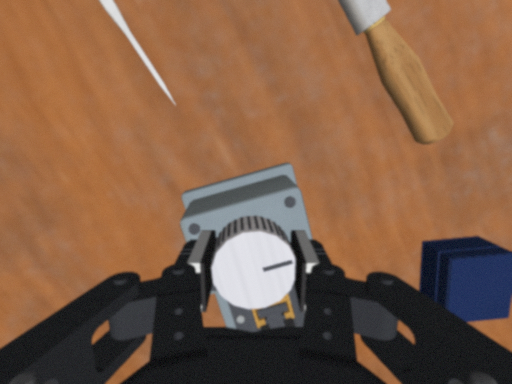

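Call:
drive_tool --motion '[[[0,0,0,0.06],[0,0,0,0.1],[0,0,0,0.12],[0,0,0,0.12],[0,0,0,0.12]]]'

```text
t: 6.95
ee_pos: [0.6313, 0.1417, 0.0657]
orientation: [0.999, 0.02, 0.027, -0.016]
contact_force: [-0.4, 0.7, -6.6]
opening: 0.0383
```

```bash
python3 st.py
python3 - <<'E'
from h import *
p=get_image('wrist');save(p,'w5')
E
```

```text
6.95 [0.6313 0.1417 0.0657] yaw 0.0383 tilt [0.0539 0.0326] F [-0.3735  0.6761 -6.5783] M [ 0.0123  0.1345 -0.2667] j6 -0.0248447057564436 op 0.03829022588765568
```

View pics/w5.png

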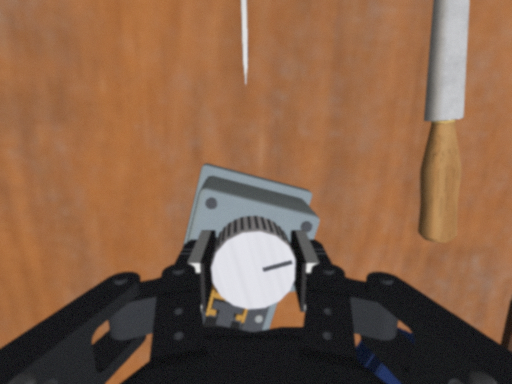

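Call:
drive_tool --motion '[[[0,0,0,0.12],[0,0,0,0.12],[0,0,0,0.12],[0,0,0,0.12],[0,0,0,0.12],[0,0,0,0]]]'

```text
t: 7.6
ee_pos: [0.629, 0.1413, 0.0657]
orientation: [0.947, 0.319, 0.018, -0.023]
contact_force: [0.6, 1.9, -7.3]
opening: 0.0385
```

```bash
python3 st.py
python3 - <<'E'
from h import *
p=get_image('wrist');save(p,'w6')
p=get_image('scene');save(p,'s6'); print([ (r['p'],r['xyz']) for r in spot_point(p,'jaw')[:1]+spot_point(p,'fixed_jaw')[:1]])
i=cv2.resize(p['image'][170:260,150:270,::-1],None,fx=6,fy=6,interpolation=2);cv2.imwrite('pics/s6c.png',i)
p=get_image('top');i=cv2.resize(p['image'][175:235,165:265,::-1],None,fx=7,fy=7,interpolation=2);cv2.imwrite('pics/t6c.png',i)
print([ (r['p'],r['xyz']) for r in spot_point(p,'jaw')[:1]+spot_point(p,'fixed_jaw')[:1]])
E
```

```text
7.6 [0.629  0.1413 0.0657] yaw 0.6497 tilt [0.02   0.0558] F [ 0.5956  1.8846 -7.3109] M [ 0.2022 -0.309   0.1731] j6 -0.6599063695107229 op 0.03847976314496658
[(0.69, [0.6087, 0.0439, -0.0022]), (0.45, [0.6014, 0.0095, -0.0049])]
[(0.58, [0.6058, 0.0454, -0.0003]), (0.54, [0.6031, 0.0054, 0.0003])]
```

View pics/w6.png

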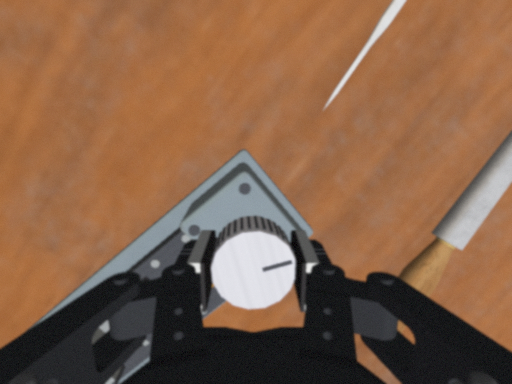

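View pics/s6c.png

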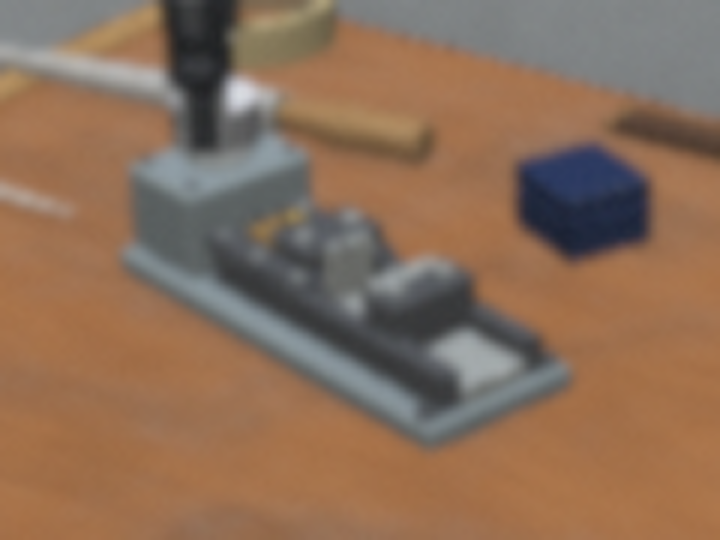

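Call:
drive_tool --motion '[[[0,0,0,0],[0,0,0,0],[0,0,0.02,0],[0,0,0.045,0],[0,-0.01,0.045,0.1],[0,-0.03,0.035,0.14],[0,-0.03,0.01,0.14],[0,-0.02,0.01,0.14],[0,0,0.01,0.14],[0,0,0.01,0.14]]]' --gripper 0.065

```text
t: 8.95
ee_pos: [0.6347, 0.0478, 0.2734]
orientation: [0.738, 0.674, 0.018, -0.022]
contact_force: [0.3, 0.4, -0.3]
opening: 0.0651
```

Call:
drive_tool --motion '[[[0,0,0.01,0.14],[0,0,0,0.14],[0,0,0,0.14],[0,0,0,0.14],[0,0,0,0.14],[0,0,0,0.14],[0,0,0,0.14]]]'

```text
t: 9.65
ee_pos: [0.6403, 0.0463, 0.3005]
orientation: [0.316, 0.948, 0.013, -0.018]
contact_force: [0.1, 0.0, 0.4]
opening: 0.065
```

```bash
python3 st.py
python3 - <<'E'
from h import *
s=get_state();p=get_image('wrist');save(p,'w7')
import pickle;pickle.dump((p,s),open('w7.pkl','wb'))
E
```

```text
9.65 [0.6403 0.0463 0.3005] yaw 2.4982 tilt [-0.0253  0.0358] F [0.1363 0.0327 0.4128] M [-0.0049 -0.0997 -0.0367] j6 -2.6183543648690595 op 0.06500762145068374
```

View pics/w7.png

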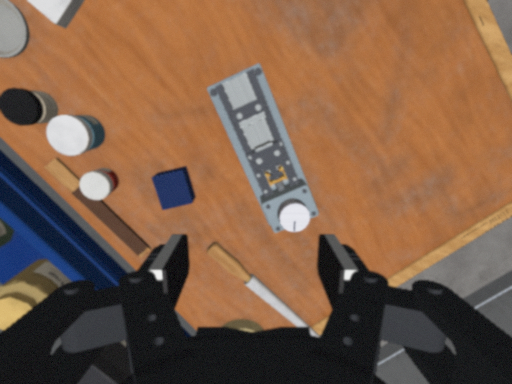

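Call:
drive_tool --motion '[[[-0.006,-0.006,-0.01,0],[-0.006,-0.006,-0.01,0],[-0.006,-0.006,-0.01,0],[-0.006,-0.006,-0.01,0],[-0.006,-0.006,-0.01,0],[-0.006,-0.006,-0.01,0],[0,0,0,0]]]'

```text
t: 10.4
ee_pos: [0.6003, 0.0068, 0.2363]
orientation: [0.319, 0.947, 0.013, -0.017]
contact_force: [0.3, 0.4, -0.0]
opening: 0.0648
```

```bash
python3 st.py
python3 - <<'E'
from h import *
s=get_state();p=get_image('wrist');save(p,'w8')
import pickle;pickle.dump((p,s),open('w8.pkl','wb'))
# rectify at z=.047 : slide frame, 4px/mm
E=wext(p,s);o=np.array([.607,.038]);ya=np.array([.22,.9755]);xa=np.array([.9755,-.22])
for z,n in((.047,'a'),(.02,'b')):
    X=np.arange(-45,45,.25);Y=np.arange(70,-70,-.25)
    mp=np.zeros((len(Y),len(X),2),np.float32)
    R=E[:3,:3].T
    for i,y in enumerate(Y):
        P=np.c_[o+np.outer(X/1e3,xa)+y/1e3*ya,np.full(len(X),z)]
        c=(P-E[:3,3])@R.T; t=c[:,:2]/c[:,2:]; t=t*(1+p['k1']*(t**2).sum(1,keepdims=True)); mp[i]=t*K(p)+[p['cx'],p['cy']]
    im=cv2.remap(p['image'][:,:,::-1],mp,None,cv2.INTER_CUBIC)
    for k in range(-70,71,10): 
        r=int((70-k)*4); cv2.line(im,(0,r),(8 if k%50 else 25,r),(0,0,255),1)
    cv2.imwrite('pics/w8%s.png'%n,im)
a=cv2.imread('pics/w8a.png');b=cv2.imread('pics/w8b.png');cv2.imwrite('pics/w8ab.png',np.hstack([a,b]))
E
```

```text
10.4 [0.6003 0.0068 0.2363] yaw 2.4914 tilt [-0.0238  0.0357] F [ 0.347   0.407  -0.0358] M [-0.0198 -0.0357  0.0056] j6 -2.688540213719607 op 0.06475894930269457
```

View pics/w8ab.png

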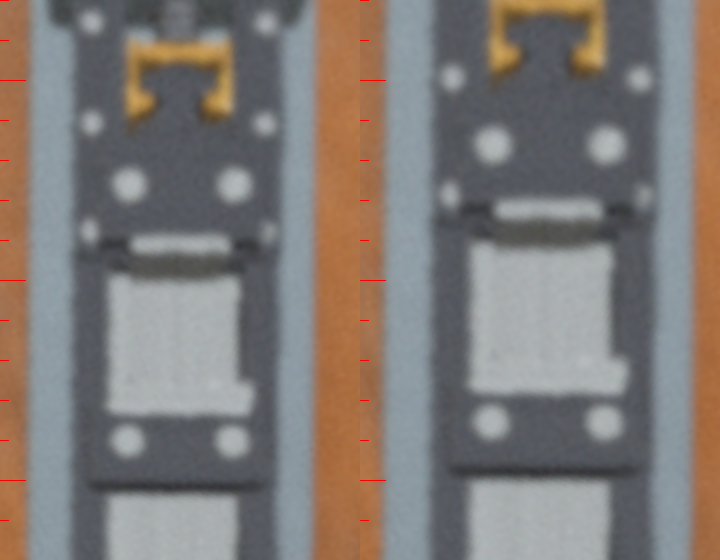

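View pics/w8.png

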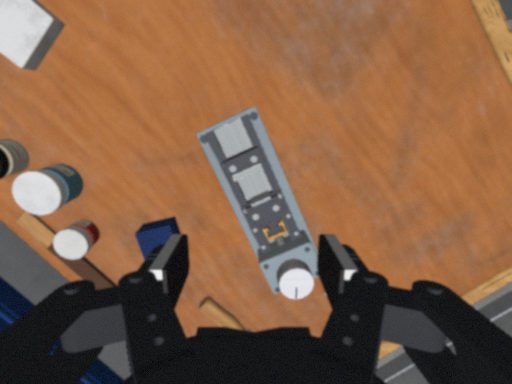

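Call:
drive_tool --motion '[[[0,-0.025,0.01,-0.14],[0,-0.025,0.01,-0.14],[0,-0.025,0.01,-0.14],[0,-0.025,0,-0.14],[0,-0.025,0,-0.14],[0,-0.025,0,-0.14],[0,-0.025,0,-0.14],[0,-0.025,0,-0.14],[0,-0.015,0,-0.14],[0,0,0,-0.14]]]'

```text
t: 11.45
ee_pos: [0.6051, -0.2162, 0.2753]
orientation: [0.868, 0.496, 0.023, 0.004]
contact_force: [0.6, 0.1, 0.7]
opening: 0.0649
```

```bash
python3 st.py
python3 - <<'E'
from h import *
import pickle
p,s=pickle.load(open('w8.pkl','rb'));print(knobc(p,wext(p,s)))
p,s=pickle.load(open('w7.pkl','rb'));print(knobc(p,wext(p,s)))
s=get_state();p=get_image('wrist');save(p,'w9')
for r in spot_point(p,'gauge'):print(r['p'],r['xyz'])
E
```

```text
11.45 [ 0.6051 -0.2162  0.2753] yaw 1.0378 tilt [0.0434 0.016 ] F [0.5806 0.0859 0.6637] M [0.0117 0.0623 0.0028] j6 -1.5774066846513215 op 0.06494506800174624
(((296.1087646484375, 283.54107666015625), (29.1452693939209, 33.38850021362305), 77.62193298339844), array([0.62979092, 0.13676893, 0.088     ]))
(((294.3039245605469, 217.49990844726562), (27.208511352539062, 29.761985778808594), 69.11604309082031), array([0.63049005, 0.13744022, 0.088     ]))
0.63 [0.616, -0.26, 0.0033]
```

View pics/w9.png

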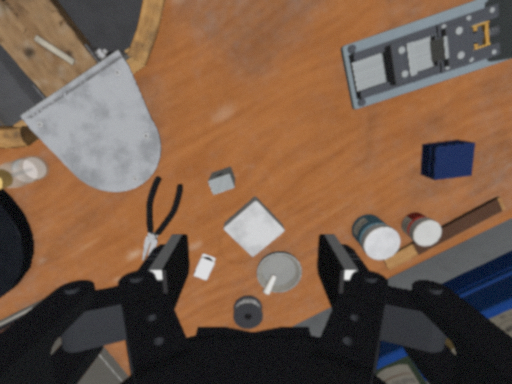

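```bash
cat >> h.py <<'E'
def rect(p,E,z,y0=-110,y1=150,x0=-50,x1=50,r=3,o=(.607,.038)):
    o=np.array(o);ya=np.array([.22,.9755]);xa=np.array([.9755,-.22])
    X,Y=np.meshgrid(np.arange(x0,x1,1/r)/1e3,np.arange(y1,y0,-1/r)/1e3)
    P=np.stack([o[0]+X*xa[0]+Y*ya[0],o[1]+X*xa[1]+Y*ya[1],np.full_like(X,z)],-1)
    c=(P-E[:3,3])@E[:3,:3]; t=c[...,:2]/c[...,2:]; t=t*(1+p['k1']*(t**2).sum(-1,keepdims=True))
    mp=(t*K(p)+[p['cx'],p['cy']]).astype(np.float32)
    im=cv2.remap(p['image'][:,:,::-1].copy(),mp,None,cv2.INTER_CUBIC)
    for k in range(int(np.ceil(y0/10)*10),y1,10):
        q=int((y1-k)*r); cv2.line(im,(0,q),(6 if k%50 else 18,q),(0,0,255),1)
    return im
E
python3 - <<'E'
from h import *
import pickle
p,s=pickle.load(open('w8.pkl','rb'));E8=wext(p,s)
d=np.load('w1.npz');q={'image':d['img'],'fovy':float(d['fovy']),'k1':float(d['k1']),'cx':float(d['cx']),'cy':float(d['cy'])};E1=d['ext']
ims=[]
for pp,E in((q,E1),(p,E8)):
    for z in(.012,.047,.088):
        y0,y1=( -110,150)
        ims.append(rect(pp,E,z,r=2.3,x0=-28,x1=28))
cv2.imwrite('pics/r.png',np.hstack(ims));print(np.hstack(ims).shape)
E
```

```text
(598, 774, 3)
```

View pics/r.png

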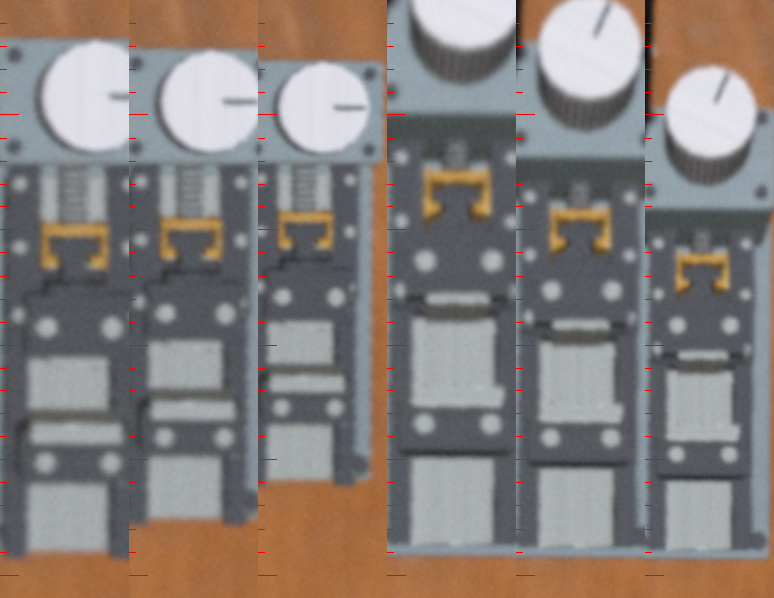

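Call:
drive_tool --motion '[[[0.002,0.03,0,0],[0.002,0.045,-0.01,0],[0.002,0.045,-0.015,0],[0.002,0.045,-0.015,0],[0.002,0.045,-0.015,0],[0.002,0.045,-0.015,0],[0.002,0.045,-0.015,0],[0.002,0.04,-0.015,0],[0,0.015,0,0],[0,0,0,0]]]'

```text
t: 12.55
ee_pos: [0.622, 0.1567, 0.178]
orientation: [0.857, 0.515, 0.027, 0.008]
contact_force: [-0.1, -0.5, 0.4]
opening: 0.0651
```

```bash
python3 st.py
```

```text
12.55 [0.622  0.1567 0.178 ] yaw 1.084 tilt [0.0548 0.0147] F [-0.1362 -0.4834  0.4168] M [-0.0111  0.019  -0.0703] j6 -1.0215205063875021 op 0.06514451092764043
```

Call:
drive_tool --motion '[[[0.006,-0.014,-0.04,0],[0,-0.002,-0.042,0],[0,0,0,0]]]'

```text
t: 12.85
ee_pos: [0.6316, 0.1382, 0.0995]
orientation: [0.855, 0.517, 0.031, 0.011]
contact_force: [0.2, 0.5, -1.1]
opening: 0.0647
```

```bash
python3 st.py
```

```text
12.85 [0.6316 0.1382 0.0995] yaw 1.0894 tilt [0.0643 0.0138] F [ 0.1575  0.4628 -1.0791] M [ 0.0205  0.0921 -0.019 ] j6 -1.059028643455731 op 0.06471191418342198
```

Call:
drive_tool --motion '[[[-0.001,0.002,-0.038,0],[0,0,0,0],[0,0,0,0]]]'

```text
t: 13.15
ee_pos: [0.636, 0.1369, 0.0687]
orientation: [0.855, 0.517, 0.035, 0.014]
contact_force: [0.6, -0.7, 1.6]
opening: 0.0648
```

```bash
python3 st.py
```

```text
13.15 [0.636  0.1369 0.0687] yaw 1.0886 tilt [0.0741 0.0132] F [ 0.566  -0.7328  1.6   ] M [ 0.0119  0.0076 -0.05  ] j6 -1.060164957080102 op 0.06484438078146026
```

Call:
drive_tool --motion '[[[-0.005,0.004,-0.004,0],[0,0,0,0]]]'

```text
t: 13.35
ee_pos: [0.6337, 0.1406, 0.07]
orientation: [0.855, 0.517, 0.038, 0.015]
contact_force: [0.6, -0.8, -0.8]
opening: 0.0649
```

```bash
python3 st.py
```

```text
13.35 [0.6337 0.1406 0.07  ] yaw 1.0885 tilt [0.0814 0.0134] F [ 0.5629 -0.8009 -0.7535] M [-0.0664  0.0327  0.0077] j6 -1.0534226807275746 op 0.06489418250817638
```

Call:
drive_tool --motion '[[[-0.004,0,-0.009,0],[0,0,0,0]]]'

```text
t: 13.55
ee_pos: [0.631, 0.1409, 0.0637]
orientation: [0.855, 0.517, 0.04, 0.017]
contact_force: [-0.6, 0.3, -0.1]
opening: 0.065
```

Call:
drive_tool --motion '[[[0,0,0,0],[0,0,0,0],[0,0,0,0]]]' --gripper 0.03 --grip_force 50

```text
t: 13.85
ee_pos: [0.6299, 0.1389, 0.0649]
orientation: [0.854, 0.518, 0.037, 0.018]
contact_force: [4.4, 5.2, -4.9]
opening: 0.0387
```

```bash
python3 st.py
```

```text
13.85 [0.6299 0.1389 0.0649] yaw 1.0915 tilt [0.0818 0.0081] F [ 4.4201  5.1521 -4.9144] M [ 0.4098 -0.3365 -0.0137] j6 -1.0535471161521759 op 0.03872483182012001
```

Call:
drive_tool --motion '[[[0,0,0,0.08],[0,0,0,0.1],[0,0,0,0.1],[0,0,0,0.12]]]'

```text
t: 14.25
ee_pos: [0.6296, 0.1385, 0.0649]
orientation: [0.73, 0.683, 0.039, 0.01]
contact_force: [-1.1, -1.8, -0.1]
opening: 0.0382
```

```bash
python3 st.py
python3 - <<'E'
from h import *
p=get_image('wrist');save(p,'w10')
E
python3 st.py
```

```text
14.25 [0.6296 0.1385 0.0649] yaw 1.5061 tilt [0.0706 0.038 ] F [-1.1359 -1.7892 -0.1443] M [-0.5329  0.2334 -0.1863] j6 -1.5016853445135996 op 0.038153277294008116
14.3 [0.6296 0.1385 0.0649] yaw 1.5096 tilt [0.0704 0.0386] F [-2.1383  1.4069  1.7222] M [-0.3342  0.2893  0.1519] j6 -1.505656938866096 op 0.038345187471927
```

View pics/w10.png

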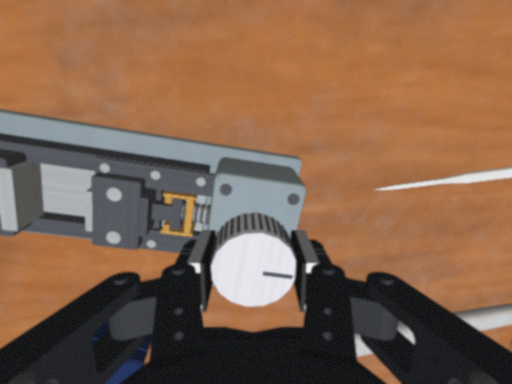

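Run:
```python
from h import *
s=get_state();p=dict(get_image('wrist'));E=wext(p,s)
a=rect(p,E,.047,y0=-50,y1=60,x0=-30,x1=40,r=5)
cv2.imwrite('pics/r2.png',a);print(a.shape, [atz(p,*u,.088,E) for u in [(252,262)]], s['t'])
```

```text
(550, 350, 3) [array([0.6238469 , 0.13803074, 0.088     ])] 14.3
```

View pics/r2.png

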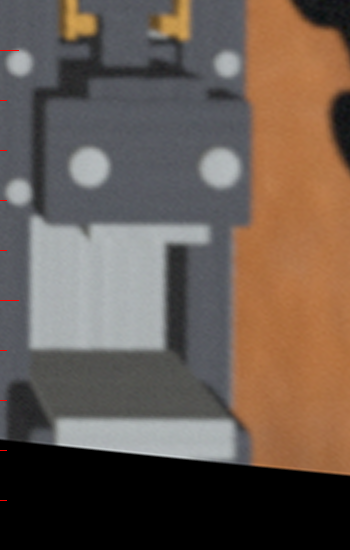

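Call:
drive_tool --motion '[[[0,0,0,0.1],[0,0,0,0]]]'

```text
t: 14.55
ee_pos: [0.6295, 0.1384, 0.0649]
orientation: [0.697, 0.716, 0.039, 0.009]
contact_force: [-0.9, -0.2, 1.3]
opening: 0.0388
```

```bash
python3 st.py
python3 - <<'E'
from h import *
s=get_state();p=dict(get_image('wrist'));E=wext(p,s);save(p,'w11')
a=rect(p,E,.047,y0=-50,y1=60,x0=-30,x1=40,r=5)
cv2.imwrite('pics/r3.png',a)
E
```

```text
14.55 [0.6295 0.1384 0.0649] yaw 1.5999 tilt [0.0665 0.0436] F [-0.9276 -0.2443  1.2813] M [-0.3048  0.1343  0.1866] j6 -1.6016534960342301 op 0.03875768783841597
```

View pics/r3.png

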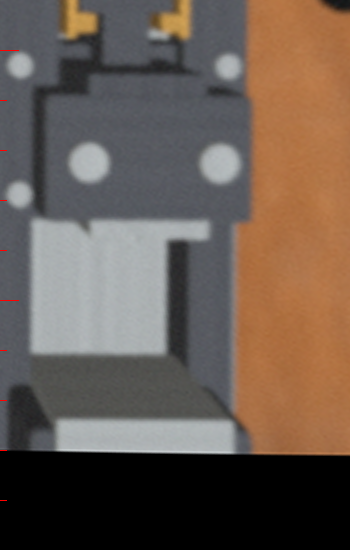

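Call:
drive_tool --motion '[[[0,0,0,0],[0,0,0,0],[0,0,0.03,0],[0,0,0.045,0],[0.005,-0.02,0.04,-0.14],[0.005,-0.03,0.03,-0.14],[0.005,-0.035,0.02,-0.14],[0.005,-0.035,0,-0.14],[0.005,-0.035,0,-0.14],[0.005,-0.035,0,-0.14]]]' --gripper 0.065

```text
t: 15.6
ee_pos: [0.6584, -0.0529, 0.2379]
orientation: [0.936, 0.348, 0.038, 0.023]
contact_force: [0.2, -1.0, 0.3]
opening: 0.0653
```

Call:
drive_tool --motion '[[[0.005,-0.035,0,-0.14],[0.005,-0.035,0,-0.14],[0.005,-0.035,0,-0.14],[0,-0.035,0,-0.14],[0,-0.035,0,-0.14],[0,-0.02,0,-0.14],[0,0,0,-0.14],[0,0,0,0]]]' --gripper 0.045

```text
t: 16.4
ee_pos: [0.6741, -0.2612, 0.2388]
orientation: [0.985, -0.164, 0.024, 0.039]
contact_force: [-0.3, 0.4, -0.3]
opening: 0.0449
```

```bash
python3 st.py
python3 - <<'E'
from h import *
s=get_state();p=dict(get_image('wrist'));E=wext(p,s);save(p,'w12')
import pickle;pickle.dump((p,s),open('w12.pkl','wb'))
for r in spot_point(p,'gauge')[:2]:print(r['p'],r['xyz'])
for r in trace(p,'gauge')[:2]:
    v,u=np.nonzero(r['pixels']);print(r['p'],u.min(),u.max(),v.min(),v.max(),len(u))
E
```

```text
16.4 [ 0.6741 -0.2612  0.2388] yaw -0.3271 tilt [ 0.0354 -0.0854] F [-0.3287  0.3506 -0.2605] M [ 0.0729 -0.0254  0.0135] j6 -0.16298001740201928 op 0.044906008954037076
0.97 [0.6131, -0.261, 0.0019]
0.98 182 205 156 189 644
```

View pics/w12.png

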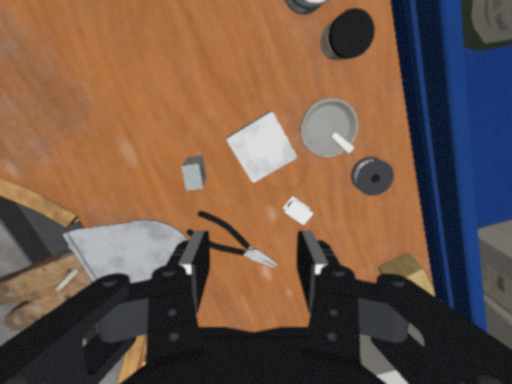

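Run:
```python
from h import *
import pickle
p,s=pickle.load(open('w12.pkl','rb'))
cv2.imwrite('pics/g.png',cv2.resize(p['image'][145:205,165:225,::-1],None,fx=9,fy=9,interpolation=2))
```

```text
(no output)
```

View pics/g.png

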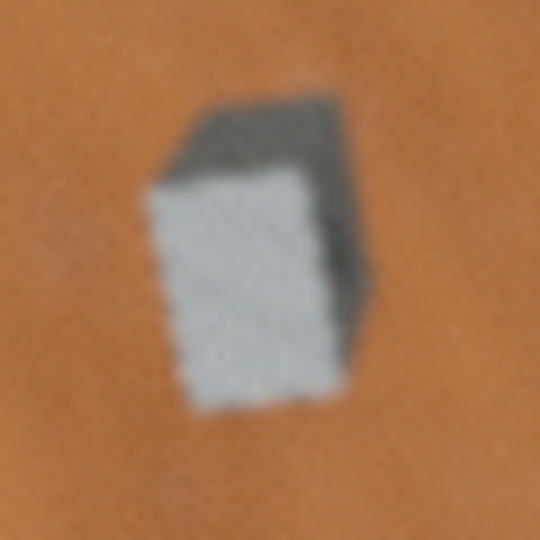

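Run:
```python
from h import *
import pickle
np.set_printoptions(precision=4,suppress=True)
p,s=pickle.load(open('w12.pkl','rb'));E=wext(p,s)
c=[(148,188),(302,170),(345,388),(195,410)]
P=[atz(p,165+(u+.5)/9-.5,145+(v+.5)/9-.5,.048,E) for u,v in c]
P=np.array(P)[:,:2];print(P,P.mean(0))
for i in range(4):
    d=P[(i+1)%4]-P[i];print(np.hypot(*d),np.arctan2(d[1],d[0]))
c=[(210,107),(335,95),(375,275)]
```

```text
[[ 0.6079 -0.2418]
 [ 0.6266 -0.246 ]
 [ 0.6209 -0.2743]
 [ 0.6019 -0.2706]] [ 0.6143 -0.2582]
0.0191293826792931 -0.2206234958633645
0.028844993949839092 -1.7690165499264878
0.019306063243482552 2.948905838897583
0.02938090533654716 1.3664092912360402
```

Call:
drive_tool --motion '[[[-0.018,0,-0.035,0.06],[-0.02,0,-0.04,0.06],[-0.018,0,-0.035,0],[0,0,0,0]]]' --gripper 0.036

```text
t: 16.95
ee_pos: [0.6177, -0.2572, 0.1291]
orientation: [0.994, -0.094, 0.03, 0.038]
contact_force: [-0.6, 0.9, -1.3]
opening: 0.0364
```

```bash
python3 st.py
python3 - <<'E'
from h import *
import pickle
p,s=pickle.load(open('w12.pkl','rb'));E=wext(p,s)
print(atz(p,228,140,.024,E),atz(p,253,182,.024,E))
s=get_state();p=dict(get_image('wrist'));E=wext(p,s);save(p,'w13')
print(proj(p,[.6145,-.259,.048],E))
E
```

```text
16.95 [ 0.6177 -0.2572  0.1291] yaw -0.187 tilt [ 0.053  -0.0814] F [-0.6372  0.9145 -1.3017] M [ 0.0071  0.0248 -0.0176] j6 -0.337354345029131 op 0.03638853551756419
[ 0.6653429  -0.23600419  0.024     ] [ 0.67651809 -0.29496434  0.024     ]
[242.55981419 197.83861354]
```

View pics/w13.png

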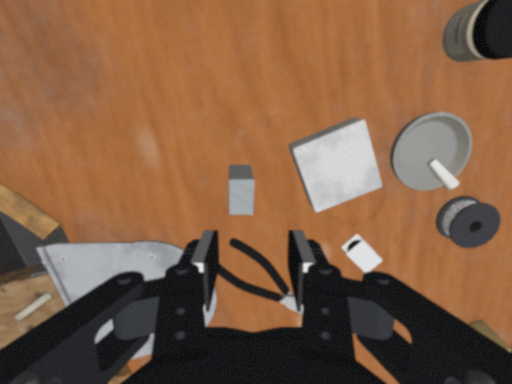

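Call:
drive_tool --motion '[[[0,0,0.03,-0.1],[0,0,0.02,-0.145],[0,0,0,-0.145],[0,0,0,-0.145],[0,0,0,-0.145],[0,0,0,-0.145],[0,0,0,-0.145],[0,0,0,-0.145],[0,0,0,-0.145],[0,0,0,-0.145]]]'

```text
t: 18.0
ee_pos: [0.6432, -0.2609, 0.2235]
orientation: [-0.681, 0.73, -0.025, -0.058]
contact_force: [0.6, -0.7, -0.2]
opening: 0.0359
```

Call:
drive_tool --motion '[[[0,0,0,-0.145],[0,0,0,-0.145],[0,0,0,-0.145],[0,0,0,-0.145],[0,0,0,-0.145],[0,0,0,-0.145],[0,0,0,-0.145],[0,0,0,0]]]'

```text
t: 18.8
ee_pos: [0.6615, -0.2616, 0.256]
orientation: [-0.224, 0.973, -0.014, -0.052]
contact_force: [-0.0, 0.2, 0.0]
opening: 0.036
```

```bash
python3 st.py
```

```text
18.8 [ 0.6615 -0.2616  0.256 ] yaw -2.6886 tilt [-0.0948 -0.0497] F [-0.0421  0.2307  0.0073] M [-0.0202 -0.0882 -0.0211] j6 2.1957282152829576 op 0.03599520602785534
```

Call:
drive_tool --motion '[[[0,0,-0.006,-0.13],[0,0,-0.006,-0.13],[0,0,-0.006,-0.12],[0,0,-0.006,0],[0,0,-0.006,0],[0,0,-0.006,0],[0,0,-0.006,0],[0,0,-0.006,0],[0,0,-0.006,0],[0,0,-0.006,0]]]'

```text
t: 19.8
ee_pos: [0.6696, -0.2613, 0.2081]
orientation: [-0.045, 0.998, -0.011, -0.043]
contact_force: [-0.2, -0.3, -0.5]
opening: 0.0361
```

```bash
python3 st.py; python3 -c "
from h import *
print(get_state()['joint_positions'])"
```

```text
19.8 [ 0.6696 -0.2613  0.2081] yaw -3.0526 tilt [-0.0856 -0.0251] F [-0.2063 -0.2588 -0.4849] M [ 0.0438 -0.0654 -0.0357] j6 2.557206327795903 op 0.03613694927401341
[-0.50661889  0.46238026  1.32684971 -0.06432009  1.41547341  2.55720633]
```

Call:
drive_tool --motion '[[[0,0,-0.004,0.14],[0,0,-0.004,-0.14],[0,0,-0.004,0.14],[0,0,-0.004,-0.14],[0,0,-0.004,0.14],[0,0,-0.004,-0.14],[0,0,-0.004,0.14],[0,0,-0.004,-0.14],[0,0,-0.004,0.14],[0,0,-0.004,-0.14]]]'

```text
t: 20.8
ee_pos: [0.668, -0.2607, 0.1605]
orientation: [-0.048, 0.998, -0.009, -0.046]
contact_force: [0.3, 0.2, 0.1]
opening: 0.036
```

```bash
python3 st.py; python3 -c "
from h import *
print(get_state()['joint_positions'])"
```

```text
20.8 [ 0.668  -0.2607  0.1605] yaw -3.0455 tilt [-0.0901 -0.0226] F [0.3482 0.2278 0.1007] M [ 0.0174 -0.0244  0.0022] j6 2.5545786176371235 op 0.03598095917969125
[-0.50696585  0.50295552  1.36092052 -0.06516545  1.34617334  2.55457862]
```

Call:
drive_tool --motion '[[[0,0,0,0.145],[0,0,0,0.145],[0,0,0,0.145],[0,0,0,0.145],[0,0,0,0.145]]]'

```text
t: 21.3
ee_pos: [0.6669, -0.2609, 0.1565]
orientation: [-0.409, 0.912, -0.024, -0.041]
contact_force: [0.9, 0.7, -0.1]
opening: 0.0359
```

```bash
python3 st.py; python3 -c "
from h import *
print(get_state()['joint_positions'])"
```

```text
21.3 [ 0.6669 -0.2609  0.1565] yaw -2.2994 tilt [-0.0547 -0.0776] F [ 0.9355  0.6635 -0.1278] M [ 0.0608 -0.0189  0.0291] j6 1.8316107041063423 op 0.03585590586121288
[-0.49695989  0.47565635  1.40624109 -0.0988048   1.2722515   1.8316107 ]
```

Call:
drive_tool --motion '[[[0,0,0,0.145],[0,0,0,0.145],[0,0,0,0.145],[0,0,0,0.145],[0,0,0,0.145]]]'

```text
t: 21.8
ee_pos: [0.6663, -0.2604, 0.154]
orientation: [0.714, -0.698, 0.037, 0.03]
contact_force: [-1.0, 0.5, 0.9]
opening: 0.0361
```

```bash
python3 st.py; python3 -c "
from h import *
print(get_state()['joint_positions'])"
```

```text
21.8 [ 0.6663 -0.2604  0.154 ] yaw -1.5492 tilt [ 0.0107 -0.0941] F [-0.9738  0.509   0.8913] M [ 0.0584 -0.0268  0.0139] j6 1.0749771112845277 op 0.03609961721934388
[-0.50284631  0.43916656  1.46062947 -0.08337059  1.18807669  1.07497711]
```

Call:
drive_tool --motion '[[[0,0,0.03,-0.1],[0,0,0.02,-0.145],[0,0,0,-0.145],[0,0,0,-0.145],[0,0,0,-0.145],[0,0,0,-0.145],[0,0,0,-0.145],[0,0,0,-0.145],[0,0,0,-0.145],[0,0,0,-0.145]]]'

```text
t: 22.8
ee_pos: [0.6644, -0.2597, 0.2012]
orientation: [-0.072, 0.996, -0.006, -0.046]
contact_force: [0.2, 0.2, 0.0]
opening: 0.0359
```

```bash
python3 st.py; python3 -c "
from h import *
print(get_state()['joint_positions'],get_state()['qd'])"
```

```text
22.8 [ 0.6644 -0.2597  0.2012] yaw -2.9985 tilt [-0.0905 -0.0185] F [0.244  0.2201 0.0072] M [ 0.0245 -0.0718 -0.0477] j6 2.5008590986911874 op 0.035850444560932455
[-0.50935652  0.45949158  1.3437319  -0.06113194  1.40879446  2.5008591 ] [-0.03342489  0.05075004 -0.06015318  0.09920458  0.1053442   1.43010396]
```

Call:
drive_tool --motion '[[[-0.01,0.03,-0.03,0],[-0.012,0.03,-0.035,0],[-0.012,0.03,-0.035,0],[-0.01,0.02,-0.025,0],[0,0,-0.008,0.05],[-0.002,0,-0.008,-0.05],[-0.002,0,-0.008,0.05],[-0.002,0,-0.008,-0.05]]]'

```text
t: 23.6
ee_pos: [0.6108, -0.1462, 0.0379]
orientation: [-0.071, 0.996, -0.007, -0.045]
contact_force: [0.3, 0.8, -0.5]
opening: 0.0361
```

```bash
python3 st.py; python3 -c "
from h import *
print(get_state()['joint_positions'],get_state()['qd'])"
```

```text
23.6 [ 0.6108 -0.1462  0.0379] yaw -2.9995 tilt [-0.0878 -0.0203] F [ 0.2947  0.8197 -0.5488] M [ 0.0002 -0.0271  0.0063] j6 2.634866627397257 op 0.03605965863233942
[-0.39363768  0.47131048  1.65554807 -0.05916567  1.08897334  2.63486663] [-0.02736819  0.10105361  0.05747603  0.03552783 -0.12118178  0.50022747]
```

Call:
drive_tool --motion '[[[0.003,0,0.03,0.08],[0.004,-0.012,0.02,0.145],[0.005,-0.012,0.02,0.145],[0.005,-0.012,0.02,0.145],[0.005,-0.012,0,0.145],[0.005,-0.012,0,0.145],[0.005,-0.012,0,0.145],[0.005,-0.012,0,0.145],[0.005,-0.012,0,0.145],[0.005,-0.01,0,0.145]]]'

```text
t: 24.6
ee_pos: [0.6559, -0.2537, 0.1258]
orientation: [0.708, -0.705, 0.037, 0.034]
contact_force: [0.5, -0.3, 0.1]
opening: 0.036
```

Call:
drive_tool --motion '[[[0,0,0,0.145],[0,0,0,0.145],[0,0,0,0.145],[0,0,0,0.145],[0,0,0,0.145],[0,0,0,0.145],[0,0,0,0.145],[0,0,0,0.145],[0,0,0,0.12],[0,0,0,0]]]'

```text
t: 25.6
ee_pos: [0.6545, -0.2555, 0.1216]
orientation: [0.992, -0.12, 0.049, 0.004]
contact_force: [-1.3, -0.2, 0.0]
opening: 0.0362
```

```bash
python3 st.py
python3 - <<'E'
from h import *
s=get_state();p=dict(get_image('wrist'));E=wext(p,s);save(p,'w14');print(s['joint_positions'])
import pickle;pickle.dump((p,s),open('w14.pkl','wb'))
print(proj(p,[.6145,-.259,.048],E))
E
```

```text
25.6 [ 0.6545 -0.2555  0.1216] yaw -0.2415 tilt [ 0.0969 -0.0195] F [-1.3314 -0.1611  0.0483] M [-0.0118  0.0074  0.0051] j6 -0.32069758506291574 op 0.03621319208078608
[-0.54548612  0.41794958  1.5530413   0.03815568  1.07779622 -0.32069759]
[193.86849131 222.74266033]
```

View pics/w14.png

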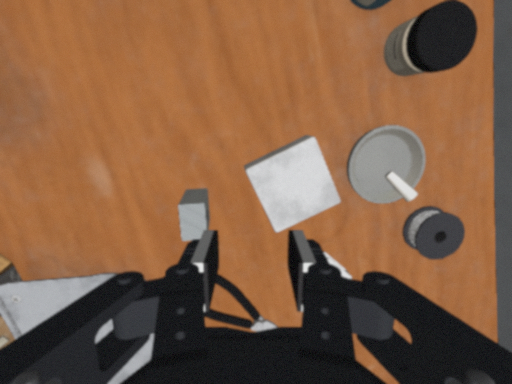

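Call:
drive_tool --motion '[[[-0.02,-0.002,-0.02,0.01],[-0.018,-0.002,-0.025,0.01],[0,0,0,0]]]'

```text
t: 25.95
ee_pos: [0.6164, -0.2593, 0.0763]
orientation: [0.992, -0.114, 0.05, 0.004]
contact_force: [0.3, 0.4, -0.6]
opening: 0.0357
```

```bash
python3 st.py
python3 - <<'E'
from h import *
s=get_state();p=dict(get_image('wrist'));E=wext(p,s);save(p,'w15')
print(proj(p,[.6145,-.259,.048],E))
E
```

```text
25.95 [ 0.6164 -0.2593  0.0763] yaw -0.2291 tilt [ 0.0992 -0.0193] F [ 0.3451  0.4157 -0.5903] M [ 0.0581  0.1224 -0.021 ] j6 -0.37731369821669314 op 0.03573201910395657
[245.62983529 227.38253999]
```

View pics/w15.png

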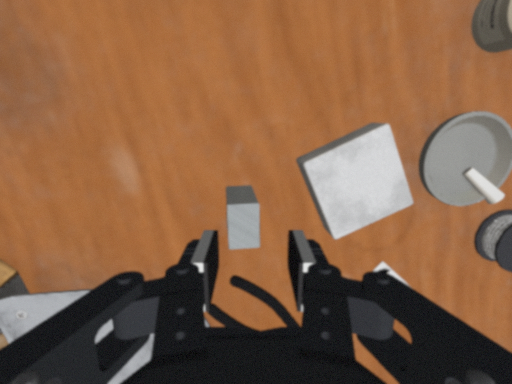

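Call:
drive_tool --motion '[[[-0.003,0,-0.025,0.01],[-0.003,0,-0.022,0],[0,0,0,0]]]'

```text
t: 26.3
ee_pos: [0.6181, -0.262, 0.0369]
orientation: [0.992, -0.11, 0.058, 0.007]
contact_force: [-0.7, -0.2, -0.5]
opening: 0.0357
```

```bash
python3 st.py
python3 - <<'E'
from h import *
s=get_state();p=dict(get_image('wrist'));E=wext(p,s);save(p,'w16')
E
```

```text
26.3 [ 0.6181 -0.262   0.0369] yaw -0.2214 tilt [ 0.1128 -0.0263] F [-0.7194 -0.2416 -0.5348] M [0.0265 0.1024 0.0185] j6 -0.3934034572222527 op 0.035682870498983436
```

View pics/w16.png

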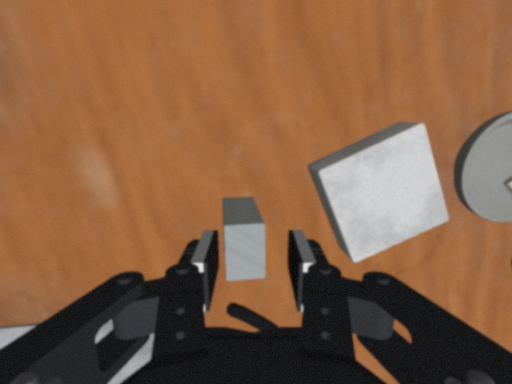

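Call:
drive_tool --motion '[[[-0.006,0.003,-0.014,0.01],[0,0,0,0]]]'

```text
t: 26.55
ee_pos: [0.6159, -0.2604, 0.0276]
orientation: [0.993, -0.105, 0.062, 0.009]
contact_force: [-0.2, 0.6, -1.0]
opening: 0.0359
```

```bash
python3 st.py
```

```text
26.55 [ 0.6159 -0.2604  0.0276] yaw -0.21 tilt [ 0.1207 -0.0298] F [-0.2323  0.6322 -1.0173] M [0.0215 0.0781 0.0118] j6 -0.40793615725845717 op 0.03590191093501285
```

Call:
drive_tool --motion '[[[0,0,0,0],[0,0,0,0],[0,0,0,0]]]' --gripper 0.01 --grip_force 35

```text
t: 26.85
ee_pos: [0.6167, -0.2609, 0.0299]
orientation: [0.993, -0.105, 0.062, 0.009]
contact_force: [-0.6, 0.7, -1.3]
opening: 0.0199
```

```bash
python3 st.py
python3 - <<'E'
from h import *
s=get_state();p=dict(get_image('wrist'));E=wext(p,s);save(p,'w17')
E
```

```text
26.85 [ 0.6167 -0.2609  0.0299] yaw -0.2097 tilt [ 0.1216 -0.031 ] F [-0.6314  0.7285 -1.3172] M [ 0.0466  0.1732 -0.0331] j6 -0.4073138332871355 op 0.019893411137756712
```

View pics/w17.png

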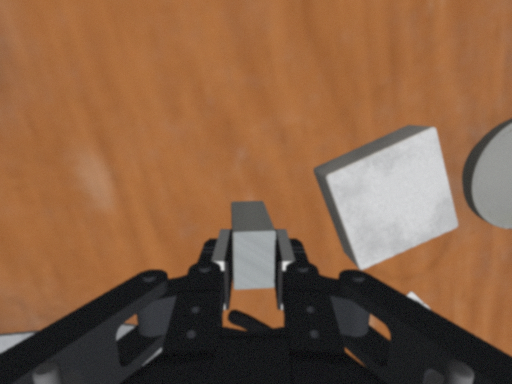

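Call:
drive_tool --motion '[[[0,0,0.02,0],[0,0,0.04,0],[0,0.02,0.04,0],[0,0.035,0.01,0],[0,0.04,0,0],[0,0.04,0,0],[0,0.04,0,0],[0,0.04,0,0],[0,0.035,0,0],[0,0,0,0]]]'

```text
t: 27.9
ee_pos: [0.6137, -0.0016, 0.1405]
orientation: [0.992, -0.108, 0.063, 0.007]
contact_force: [0.3, -1.5, -3.0]
opening: 0.0195
```

```bash
python3 st.py
python3 - <<'E'
from h import *
s=get_state();p=dict(get_image('wrist'));E=wext(p,s);save(p,'w18')
E
```

```text
27.9 [ 0.6137 -0.0016  0.1405] yaw -0.2168 tilt [ 0.1238 -0.0276] F [ 0.2989 -1.4527 -2.9619] M [-0.0345  0.1255  0.0083] j6 0.033915017245516994 op 0.019499870721701836
```

View pics/w18.png

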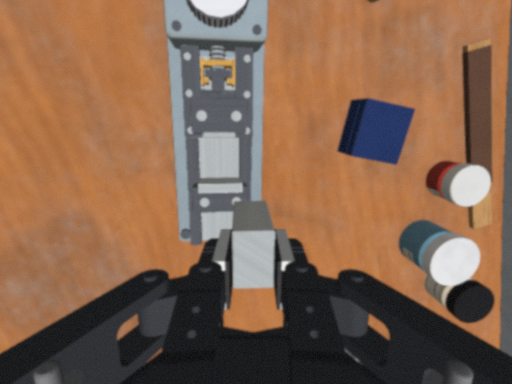

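Run:
```python
from h import *
from scipy.spatial.transform import Rotation as R
np.set_printoptions(precision=4,suppress=True)
s=get_state();p=dict(get_image('wrist'));M=np.array(p['mount'])
cv2.imwrite('pics/g2.png',cv2.resize(p['image'][190:300,200:310,::-1],None,fx=5,fy=5,interpolation=2))
for uv in[(253.5,231.5),(253.5,287.5),(253.5,260)]:
    print(atz(p,*uv,-.018,M))
Rm=R.from_quat(s['orientation']).as_matrix();print(Rm,s['ee_pos'])
E=wext(p,s)
a=rect(p,E,.047,y0=-60,y1=60,x0=-40,x1=50,r=5);cv2.imwrite('pics/r4.png',a)
```

```text
[-0.0002 -0.0164 -0.018 ]
[-0.0001  0.0121 -0.018 ]
[-0.0002 -0.0023 -0.018 ]
[[ 0.9685 -0.2162  0.1238]
 [-0.2143 -0.9763 -0.0287]
 [ 0.1271  0.0013 -0.9919]] [ 0.6139 -0.0033  0.1405]
```

View pics/g2.png

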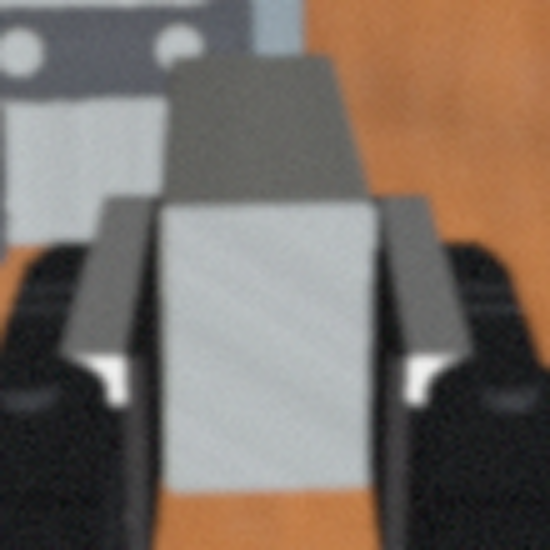

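View pics/r4.png

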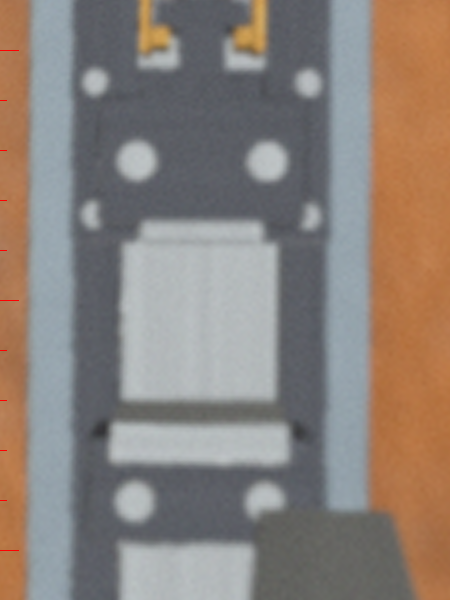

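Call:
drive_tool --motion '[[[-0.006,0.02,-0.015,-0.005],[-0.006,0.014,-0.02,0],[0,0,0,0]]]'

```text
t: 28.3
ee_pos: [0.603, 0.0258, 0.1054]
orientation: [0.991, -0.114, 0.065, 0.009]
contact_force: [-0.1, -0.5, -2.4]
opening: 0.019
```

```bash
cat > rv.py <<'E'
from h import *
import sys
s=get_state();p=dict(get_image('wrist'));E=wext(p,s);n=sys.argv[1]
a=rect(p,E,.047,y0=-40,y1=40,x0=-40,x1=50,r=6);cv2.imwrite('pics/r%s.png'%n,a);save(p,'w'+n)
E
python3 st.py; python3 rv.py 19
```

```text
28.3 [0.603  0.0258 0.1054] yaw -0.2296 tilt [ 0.1261 -0.032 ] F [-0.0523 -0.4721 -2.3585] M [ 0.0231  0.1723 -0.0292] j6 0.10021465579079776 op 0.018976303751032625
```

View pics/w19.png

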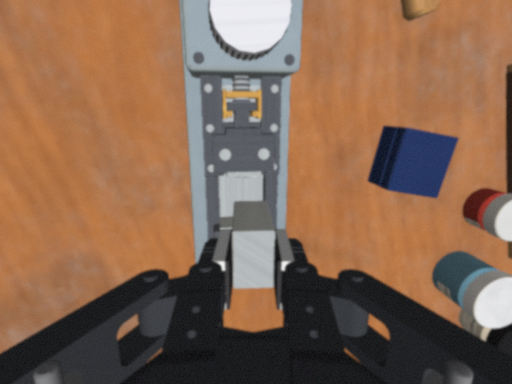

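View pics/r19.png

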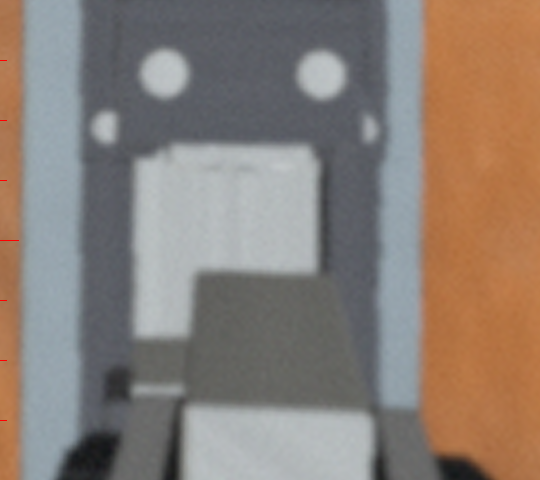

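Call:
drive_tool --motion '[[[0,0.005,-0.018,0.008],[0,0,0,0]]]'

```text
t: 28.55
ee_pos: [0.607, 0.0267, 0.0914]
orientation: [0.991, -0.112, 0.069, 0.009]
contact_force: [-1.1, -0.3, -2.3]
opening: 0.0195
```

```bash
python3 st.py; python3 rv.py 20
python3 - <<'E'
import cv2
i=cv2.imread('pics/w20.png')[130:300,190:320];cv2.imwrite('pics/c20.png',cv2.resize(i,None,fx=4,fy=4,interpolation=2)[:600])
E
```

```text
28.55 [0.607  0.0267 0.0914] yaw -0.2248 tilt [ 0.1338 -0.0335] F [-1.134  -0.3375 -2.2757] M [0.0117 0.1321 0.0407] j6 0.09950497814271014 op 0.019527052190729227
```

View pics/c20.png

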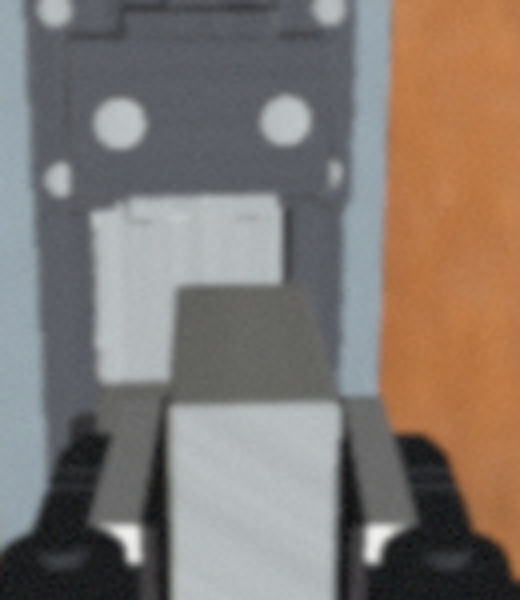

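View pics/r20.png

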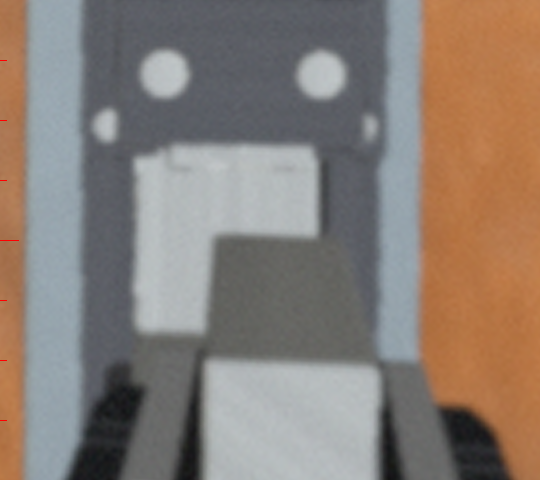

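Call:
drive_tool --motion '[[[-0.006,0.005,0,0],[0,0,0,0]]]'

```text
t: 28.8
ee_pos: [0.6049, 0.0295, 0.0968]
orientation: [0.991, -0.113, 0.073, 0.01]
contact_force: [-1.2, 0.1, -3.8]
opening: 0.0194
```

```bash
python3 st.py
```

```text
28.8 [0.6049 0.0295 0.0968] yaw -0.2275 tilt [ 0.143  -0.0356] F [-1.1853  0.0585 -3.7876] M [ 0.0198  0.1121 -0.0643] j6 0.10789266420092862 op 0.01938177528784
```

Call:
drive_tool --motion '[[[-0.005,0.0045,-0.028,0.005],[0,0,0,0]]]'

```text
t: 29.0
ee_pos: [0.6016, 0.0332, 0.0713]
orientation: [0.991, -0.111, 0.076, 0.01]
contact_force: [-0.9, 0.9, -4.3]
opening: 0.0195
```

```bash
python3 st.py; python3 rv.py 21
python3 - <<'E'
import cv2
i=cv2.imread('pics/w21.png')[130:300,190:320];cv2.imwrite('pics/c21.png',cv2.resize(i,None,fx=4,fy=4,interpolation=2)[:600])
E
```

```text
29.0 [0.6016 0.0332 0.0713] yaw -0.223 tilt [ 0.1482 -0.0359] F [-0.8738  0.9417 -4.3135] M [0.0338 0.2869 0.0041] j6 0.1109918272816595 op 0.01949346360717431
```

View pics/c21.png

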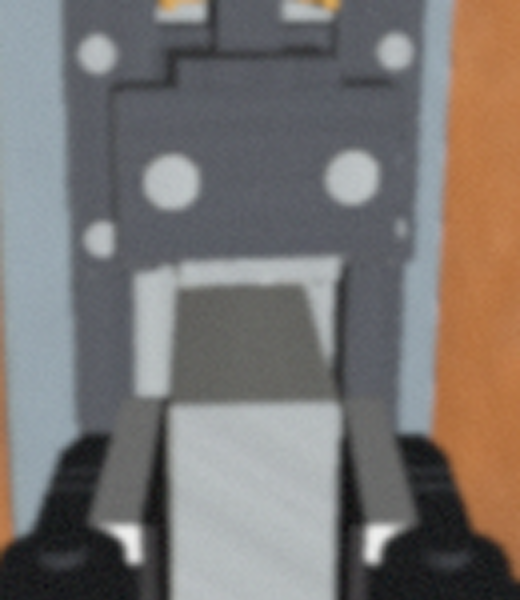

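Call:
drive_tool --motion '[[[-0.001,-0.0025,-0.018,0],[0,0,0,0]]]'

```text
t: 29.25
ee_pos: [0.6067, 0.0294, 0.0605]
orientation: [0.99, -0.111, 0.083, 0.01]
contact_force: [-0.3, 0.1, -3.3]
opening: 0.0188
```

```bash
python3 st.py; python3 rv.py 22
python3 - <<'E'
import cv2
i=cv2.imread('pics/w22.png')[130:300,190:320];cv2.imwrite('pics/c22.png',cv2.resize(i,None,fx=4,fy=4,interpolation=2)[:600])
E
```

```text
29.25 [0.6067 0.0294 0.0605] yaw -0.2233 tilt [ 0.1615 -0.0379] F [-0.3357  0.0849 -3.2553] M [0.0803 0.2603 0.0208] j6 0.10632094536519912 op 0.018813155891364872
```

View pics/c22.png

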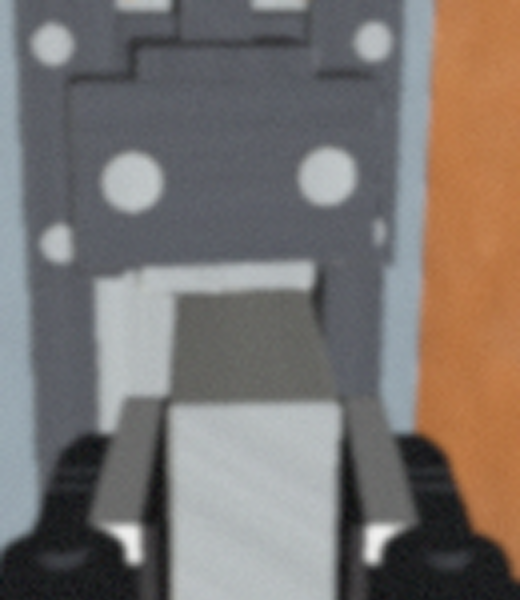

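Call:
drive_tool --motion '[[[-0.009,0.002,-0.012,0],[0,0,0,0]]]'

```text
t: 29.5
ee_pos: [0.6014, 0.0311, 0.0532]
orientation: [0.99, -0.111, 0.087, 0.01]
contact_force: [-0.1, -0.9, -3.6]
opening: 0.0196
```

```bash
python3 st.py
```

```text
29.5 [0.6014 0.0311 0.0532] yaw -0.2235 tilt [ 0.171  -0.0391] F [-0.1181 -0.9057 -3.5645] M [ 0.0546  0.1976 -0.0125] j6 0.10916375898793758 op 0.019576793964002123
```

Call:
drive_tool --motion '[[[-0.003,0,-0.008,0],[0,0,0,0]]]'

```text
t: 29.7
ee_pos: [0.6041, 0.0307, 0.052]
orientation: [0.989, -0.111, 0.094, 0.01]
contact_force: [-1.0, 0.2, -3.0]
opening: 0.0194
```

```bash
python3 st.py;python3 rv.py 23
python3 - <<'E'
from h import *
p=get_image('scene');cv2.imwrite('pics/s23.png',cv2.resize(p['image'][170:260,150:270,::-1],None,fx=6,fy=6,interpolation=2))
E
```

```text
29.7 [0.6041 0.0307 0.052 ] yaw -0.2233 tilt [ 0.1845 -0.0408] F [-1.0258  0.2479 -3.0416] M [-0.0053  0.1736 -0.0332] j6 0.1089505526646575 op 0.019401585095555382
```

View pics/s23.png

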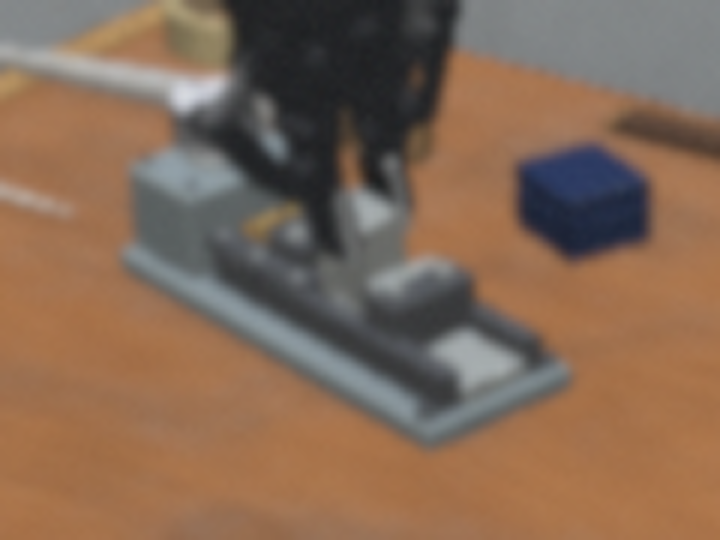

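View pics/w23.png

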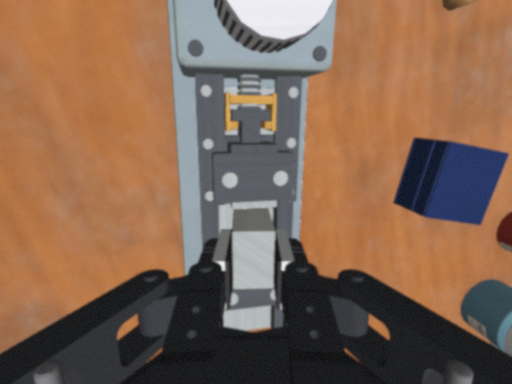

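Call:
drive_tool --motion '[[[-0.005,0,-0.012,0],[0,0,0,0]]]'

```text
t: 30.0
ee_pos: [0.6086, 0.03, 0.0523]
orientation: [0.988, -0.11, 0.104, 0.01]
contact_force: [-0.6, 0.1, -3.2]
opening: 0.019
```

```bash
python3 st.py
```

```text
30.0 [0.6086 0.03   0.0523] yaw -0.223 tilt [ 0.2035 -0.0429] F [-0.6485  0.1139 -3.203 ] M [0.0227 0.2104 0.025 ] j6 0.10831151392656335 op 0.01901953720595523
```

Call:
drive_tool --motion '[[[-0.01,0.001,-0.009,0],[0,0,0,0]]]'

```text
t: 30.2
ee_pos: [0.6046, 0.0305, 0.0498]
orientation: [0.987, -0.11, 0.112, 0.01]
contact_force: [-0.8, 0.3, -3.2]
opening: 0.0194
```

```bash
python3 st.py
```

```text
30.2 [0.6046 0.0305 0.0498] yaw -0.2231 tilt [ 0.2192 -0.0446] F [-0.8002  0.3345 -3.1698] M [ 0.0126  0.2616 -0.032 ] j6 0.10841723615578387 op 0.01935508929776416
```

Call:
drive_tool --motion '[[[-0.01,0.001,-0.014,0],[0,0,0,0]]]'

```text
t: 30.4
ee_pos: [0.6065, 0.0302, 0.048]
orientation: [0.986, -0.11, 0.127, 0.01]
contact_force: [-1.1, -0.4, -3.7]
opening: 0.019
```

```bash
python3 st.py;python3 rv.py 24
python3 - <<'E'
from h import *
p=get_image('scene');cv2.imwrite('pics/s24.png',cv2.resize(p['image'][180:240,180:240,::-1],None,fx=10,fy=10,interpolation=2))
E
```

```text
30.4 [0.6065 0.0302 0.048 ] yaw -0.2234 tilt [ 0.2483 -0.0482] F [-1.0838 -0.4183 -3.7065] M [ 0.0883  0.3065 -0.0387] j6 0.10892192302058079 op 0.019029397199584148
```

View pics/s24.png

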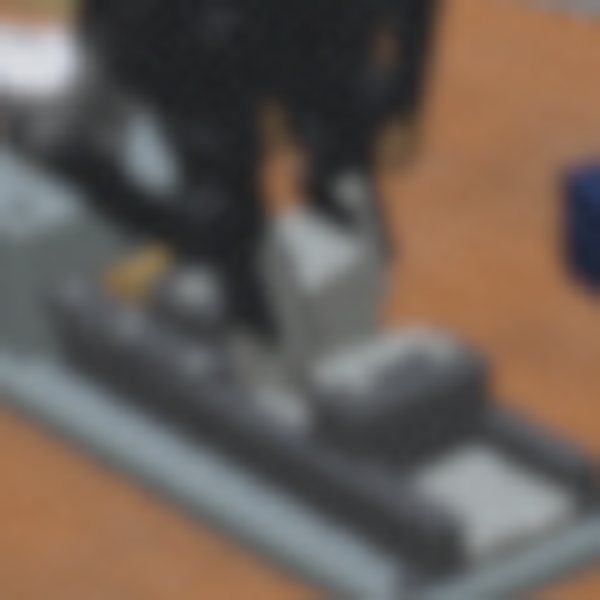

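View pics/w24.png

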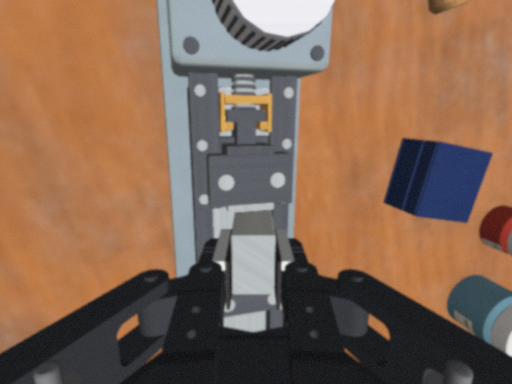

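Call:
drive_tool --motion '[[[0,0,0,0],[0,0,0,0],[0,0,0,0]]]' --gripper 0.04

```text
t: 30.8
ee_pos: [0.6017, 0.0306, 0.042]
orientation: [0.986, -0.11, 0.122, 0.01]
contact_force: [0.4, 0.2, -0.1]
opening: 0.0405
```

```bash
python3 st.py;python3 rv.py 25
python3 - <<'E'
from h import *
p=get_image('scene');cv2.imwrite('pics/s25.png',cv2.resize(p['image'][180:240,180:240,::-1],None,fx=10,fy=10,interpolation=2))
E
```

```text
30.8 [0.6017 0.0306 0.042 ] yaw -0.2234 tilt [ 0.2379 -0.0469] F [ 0.4215  0.2042 -0.1326] M [-0.0376  0.0502 -0.0407] j6 0.10890815403339996 op 0.04054023256249095
```

View pics/s25.png

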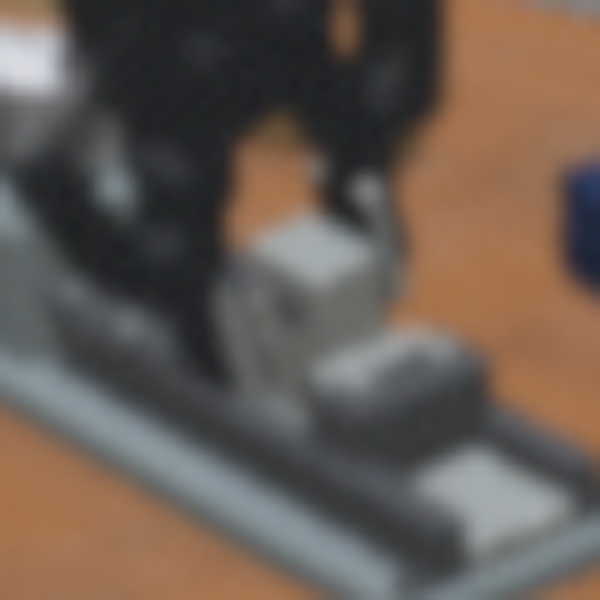

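View pics/w25.png

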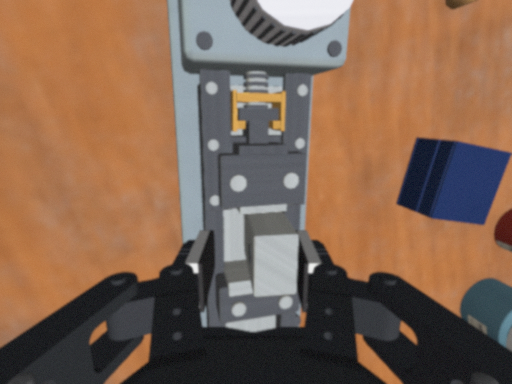

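Call:
drive_tool --motion '[[[0,0,0.02,0],[0,0,0.04,0],[0,0,0.045,0],[0,0.01,0.04,-0.1],[0,0.02,0.02,-0.145],[0,0.02,0,-0.145],[0.005,0.02,0,-0.145],[0.005,0.02,0,-0.145],[0.005,0.02,0,-0.145],[0.005,0,0,-0.145]]]'

```text
t: 31.9
ee_pos: [0.6141, 0.1446, 0.2077]
orientation: [0.812, -0.571, 0.097, 0.063]
contact_force: [-0.1, -0.1, 0.3]
opening: 0.0397
```

```bash
python3 st.py
python3 - <<'E'
from h import *
p=get_image('scene');cv2.imwrite('pics/s26.png',cv2.resize(p['image'][180:240,180:240,::-1],None,fx=10,fy=10,interpolation=2))
E
```

```text
31.9 [0.6141 0.1446 0.2077] yaw -1.2269 tilt [ 0.0856 -0.213 ] F [-0.1235 -0.1434  0.3319] M [ 0.1389  0.0507 -0.0021] j6 1.4434567136937217 op 0.039691361415424
```

View pics/s26.png

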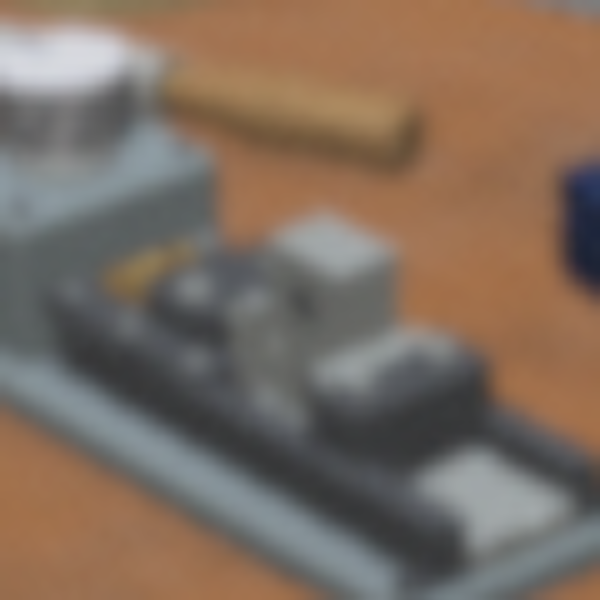

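Call:
drive_tool --motion '[[[0,0,0,-0.14],[0,0,0,-0.14],[0,0,0,-0.14],[0,0,0,-0.14],[0,0,0,-0.14],[0,0,0,-0.14],[0,0,0,-0.14],[0,0,0,0]]]'

```text
t: 32.75
ee_pos: [0.6112, 0.1419, 0.2012]
orientation: [-0.438, 0.891, -0.05, -0.106]
contact_force: [-0.2, -1.0, 0.8]
opening: 0.0401
```

```bash
python3 st.py
```

```text
32.75 [0.6112 0.1419 0.2012] yaw -2.2284 tilt [-0.1455 -0.1817] F [-0.1664 -0.9715  0.8016] M [ 0.1122 -0.0884 -0.0268] j6 2.3762757928589515 op 0.040121292674852475
```

Call:
drive_tool --motion '[[[0,0,-0.01,0],[0,0,0,0],[0,0,-0.01,0],[0,0,0,0]]]'

```text
t: 33.15
ee_pos: [0.6095, 0.1415, 0.1779]
orientation: [-0.442, 0.889, -0.049, -0.107]
contact_force: [-0.4, -0.8, -0.3]
opening: 0.0403
```

```bash
python3 st.py
```

```text
33.15 [0.6095 0.1415 0.1779] yaw -2.2177 tilt [-0.1471 -0.1824] F [-0.4367 -0.7571 -0.3021] M [ 0.1152 -0.0453 -0.0529] j6 2.372419687682683 op 0.04031770183534585
```

Call:
drive_tool --motion '[[[0.003,0,-0.005,0.14],[0.003,-0.001,-0.01,0.14],[0.003,-0.001,-0.01,0.14],[0.003,-0.001,-0.01,0.14],[0.003,-0.001,-0.01,0.14],[0.003,-0.001,-0.01,0.14],[0.002,0,-0.01,0.12]]]' --gripper 0.068

```text
t: 33.85
ee_pos: [0.6311, 0.1377, 0.1117]
orientation: [0.816, -0.565, 0.095, 0.069]
contact_force: [-0.5, -0.3, -0.7]
opening: 0.068
```

```bash
python3 st.py
python3 - <<'E'
from h import *
s=get_state();p=dict(get_image('wrist'));E=wext(p,s);save(p,'w27');print(proj(p,[.63,.139,.088],E))
E
```

```text
33.85 [0.6311 0.1377 0.1117] yaw -1.2109 tilt [ 0.0775 -0.2208] F [-0.5259 -0.2951 -0.6893] M [0.1429 0.0494 0.0099] j6 1.460746714323405 op 0.06796202767472743
[242.30887443 230.29496565]
```

View pics/w27.png

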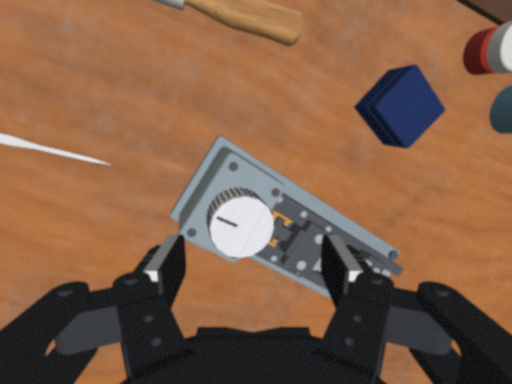

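Call:
drive_tool --motion '[[[0,0,-0.022,0],[0,-0.001,-0.02,0],[0,0,0,0]]]'

```text
t: 34.2
ee_pos: [0.6292, 0.1368, 0.0671]
orientation: [0.816, -0.566, 0.094, 0.07]
contact_force: [-0.3, -0.5, -1.1]
opening: 0.0682
```

```bash
python3 st.py
```

```text
34.2 [0.6292 0.1368 0.0671] yaw -1.2107 tilt [ 0.0742 -0.2212] F [-0.285  -0.4524 -1.072 ] M [ 0.159   0.0478 -0.0681] j6 1.482089990138578 op 0.06816260641976372
```

Call:
drive_tool --motion '[[[0,0,0,0],[0,0,0,0],[0,0,0,0],[0,0,0,0]]]' --gripper 0.03 --grip_force 60

```text
t: 34.6
ee_pos: [0.6299, 0.1358, 0.0695]
orientation: [0.815, -0.567, 0.095, 0.071]
contact_force: [1.7, -1.2, -6.1]
opening: 0.0392
```

```bash
python3 st.py
python3 - <<'E'
from h import *
s=get_state();p=dict(get_image('wrist'));E=wext(p,s);save(p,'w28')
E
python3 st.py
```

```text
34.6 [0.6299 0.1358 0.0695] yaw -1.2134 tilt [ 0.0748 -0.2233] F [ 1.6771 -1.1541 -6.0748] M [ 0.3366 -0.1754  0.0364] j6 1.4840024805208534 op 0.039205005774164435
34.65 [0.6299 0.1358 0.0694] yaw -1.2134 tilt [ 0.0748 -0.2234] F [ 0.9164 -0.8735 -4.589 ] M [ 0.3157 -0.0451 -0.1315] j6 1.4840748226159899 op 0.03927510309054473
```

View pics/w28.png

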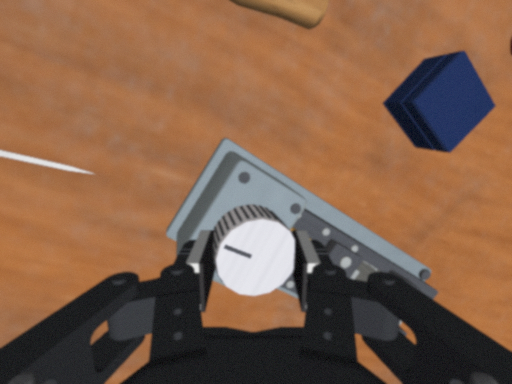

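```bash
cat > ef.py <<'E'
from h import *
s=get_state()
from scipy.spatial.transform import Rotation as R
M=R.from_quat(s['orientation']).as_matrix()
print(round(s['t'],2),'yaw %.4f'%np.arctan2(M[1,0],M[0,0]),'tilt',M[:2,2].round(4),'j6 %.4f'%s['joint_positions'][5],'eff',s['effort'].round(4),'Mz %.3f'%s['torque'][2],'F',s['contact_force'].round(1),'qd6 %.3f'%s['qd'][5],s['ee_pos'].round(4))
E
python3 ef.py
```

```text
34.65 yaw -1.2134 tilt [ 0.0748 -0.2234] j6 1.4841 eff [  0.8466 -48.1792 -29.7233  -0.6703   0.1431  -0.0894] Mz -0.131 F [ 0.9 -0.9 -4.6] qd6 0.000 [0.6299 0.1358 0.0694]
```

Call:
drive_tool --motion '[[[0,0,0,-0.06],[0,0,0,-0.08],[0,0,0,-0.08]]]'

```text
t: 34.95
ee_pos: [0.6295, 0.136, 0.0695]
orientation: [0.747, -0.655, 0.087, 0.081]
contact_force: [-0.3, -0.9, -4.6]
opening: 0.0396
```

```bash
python3 ef.py
```

```text
34.95 yaw -1.4389 tilt [ 0.023  -0.2346] j6 1.7007 eff [  0.5259 -49.4917 -29.5656  -0.5809  -0.052   -0.4227] Mz 0.219 F [-0.3 -0.9 -4.6] qd6 0.770 [0.6295 0.136  0.0695]
```

Call:
drive_tool --motion '[[[0,0,0,-0.06],[0,0,0,-0.06]]]'

```text
t: 35.15
ee_pos: [0.6293, 0.1362, 0.0695]
orientation: [0.705, -0.7, 0.081, 0.087]
contact_force: [-0.0, -1.2, -3.8]
opening: 0.0393
```

```bash
python3 ef.py
```

```text
35.15 yaw -1.5626 tilt [-0.0069 -0.2359] j6 1.8154 eff [  0.6208 -49.7599 -29.7138  -0.5774   0.0558  -0.2187] Mz 0.233 F [-0.  -1.2 -3.8] qd6 0.565 [0.6293 0.1362 0.0695]
```

Call:
drive_tool --motion '[[[0,0,0,-0.06],[0,0,0,-0.06],[0,0,0,-0.06]]]'

```text
t: 35.45
ee_pos: [0.629, 0.1365, 0.0695]
orientation: [-0.637, 0.762, -0.073, -0.094]
contact_force: [-0.7, -1.8, -4.1]
opening: 0.0395
```

```bash
python3 ef.py
```

```text
35.45 yaw -1.7475 tilt [-0.0508 -0.2308] j6 1.9823 eff [  0.6382 -50.5261 -29.7969  -0.5886   0.2002  -0.2077] Mz 0.255 F [-0.7 -1.8 -4.1] qd6 0.546 [0.629  0.1365 0.0695]
```

Call:
drive_tool --motion '[[[0,0,0,-0.05],[0,0,0,-0.05]]]'

```text
t: 35.65
ee_pos: [0.6288, 0.1367, 0.0694]
orientation: [-0.597, 0.793, -0.068, -0.098]
contact_force: [-0.9, -0.9, -3.3]
opening: 0.0393
```

```bash
python3 ef.py
python3 - <<'E'
from h import *
s=get_state();p=dict(get_image('wrist'));E=wext(p,s);save(p,'w29')
E
python3 ef.py
```

```text
35.65 yaw -1.8501 tilt [-0.0747 -0.2244] j6 2.0732 eff [  0.6402 -50.8328 -29.88    -0.5603   0.2928  -0.127 ] Mz 0.270 F [-0.9 -0.9 -3.3] qd6 0.449 [0.6288 0.1367 0.0694]
35.7 yaw -1.8519 tilt [-0.0754 -0.224 ] j6 2.0745 eff [  0.5915 -50.2393 -30.1635  -0.727    0.1186   0.1949] Mz -0.008 F [-1.9 -0.3 -3.3] qd6 -0.082 [0.6288 0.1367 0.0694]
```

View pics/w29.png

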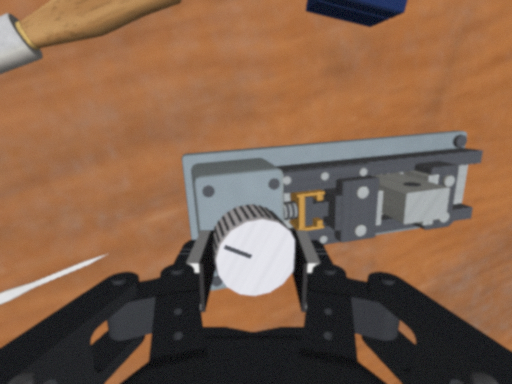

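Call:
drive_tool --motion '[[[0,0,0,-0.05],[0,0,0,-0.05],[0,0,0,-0.05]]]'

```text
t: 36.0
ee_pos: [0.6286, 0.137, 0.0694]
orientation: [-0.535, 0.836, -0.06, -0.103]
contact_force: [-0.5, -1.6, -4.6]
opening: 0.039
```

```bash
python3 ef.py
```

```text
36.0 yaw -2.0021 tilt [-0.1081 -0.2103] j6 2.2057 eff [  0.528  -51.3675 -29.9406  -0.5193   0.3944  -0.105 ] Mz 0.233 F [-0.5 -1.6 -4.6] qd6 0.435 [0.6286 0.137  0.0694]
```

Call:
drive_tool --motion '[[[0,0,0,-0.03],[0,0,0,-0.03]]]'

```text
t: 36.2
ee_pos: [0.6286, 0.1371, 0.0695]
orientation: [-0.509, 0.852, -0.057, -0.105]
contact_force: [-1.0, -1.2, -3.6]
opening: 0.0393
```

```bash
python3 ef.py
```

```text
36.2 yaw -2.0629 tilt [-0.1205 -0.2033] j6 2.2584 eff [ 4.48800e-01 -5.14421e+01 -3.00280e+01 -4.74600e-01  4.69600e-01
  3.47000e-02] Mz 0.251 F [-1.  -1.2 -3.6] qd6 0.264 [0.6286 0.1371 0.0695]
```

Call:
drive_tool --motion '[[[0,0,0,-0.03]]]'

```text
t: 36.3
ee_pos: [0.6286, 0.1372, 0.0694]
orientation: [-0.496, 0.86, -0.055, -0.105]
contact_force: [-1.2, -1.2, -4.4]
opening: 0.0391
```

```bash
python3 ef.py
```

```text
36.3 yaw -2.0942 tilt [-0.1268 -0.1995] j6 2.2854 eff [ 3.99300e-01 -5.15742e+01 -3.00289e+01 -4.81500e-01  4.89800e-01
  2.73000e-02] Mz 0.263 F [-1.2 -1.2 -4.4] qd6 0.266 [0.6286 0.1372 0.0694]
```

Call:
drive_tool --motion '[[[0,0,0,-0.025]]]'

```text
t: 36.4
ee_pos: [0.6285, 0.1372, 0.0695]
orientation: [-0.485, 0.867, -0.054, -0.106]
contact_force: [-0.1, -0.6, -3.2]
opening: 0.0392
```

```bash
python3 ef.py
```

```text
36.4 yaw -2.1208 tilt [-0.1321 -0.196 ] j6 2.3082 eff [  0.2983 -51.603  -30.0608  -0.4785   0.493    0.0788] Mz 0.172 F [-0.1 -0.6 -3.2] qd6 0.223 [0.6285 0.1372 0.0695]
```

Call:
drive_tool --motion '[[[0,0,0,-0.025]]]'

```text
t: 36.5
ee_pos: [0.6285, 0.1373, 0.0694]
orientation: [-0.473, 0.873, -0.052, -0.107]
contact_force: [-0.6, -0.3, -3.6]
opening: 0.0392
```

```bash
python3 ef.py
```

```text
36.5 yaw -2.1476 tilt [-0.1372 -0.1923] j6 2.3312 eff [  0.2522 -51.6834 -30.0611  -0.4854   0.5003   0.0634] Mz 0.261 F [-0.6 -0.3 -3.6] qd6 0.227 [0.6285 0.1373 0.0694]
```

Call:
drive_tool --motion '[[[0,0,0,-0.025]]]'

```text
t: 36.6
ee_pos: [0.6285, 0.1374, 0.0695]
orientation: [-0.461, 0.879, -0.051, -0.108]
contact_force: [-0.6, -1.6, -3.5]
opening: 0.0388
```

```bash
python3 ef.py
```

```text
36.6 yaw -2.1746 tilt [-0.1423 -0.1885] j6 2.3543 eff [  0.1934 -51.7519 -30.0702  -0.4904   0.5074   0.0629] Mz 0.308 F [-0.6 -1.6 -3.5] qd6 0.229 [0.6285 0.1374 0.0695]
```

```bash
cat > m.py <<'E'
from h import *
s=get_state()
from scipy.spatial.transform import Rotation as R
M=R.from_quat(s['orientation']).as_matrix()
print(round(s['t'],2),'yaw %.4f'%np.arctan2(M[1,0],M[0,0]),'j6 %.4f'%s['joint_positions'][5],'Mest %.4f'%(s['effort'][5]+.9*s['qd'][5]),'eff %.4f'%s['effort'][5],'qd %.3f'%s['qd'][5],'Mz %.3f'%s['torque'][2])
E
python3 m.py
```

```text
36.6 yaw -2.1746 j6 2.3543 Mest 0.2688 eff 0.0629 qd 0.229 Mz 0.308
```

Call:
drive_tool --motion '[[[0,0,0,-0.025]]]'

```text
t: 36.7
ee_pos: [0.6285, 0.1374, 0.0695]
orientation: [-0.449, 0.886, -0.049, -0.108]
contact_force: [-0.5, -0.3, -4.2]
opening: 0.0397
```

```bash
python3 m.py
```

```text
36.7 yaw -2.2016 j6 2.3774 Mest 0.2706 eff 0.0627 qd 0.231 Mz 0.234
```

Call:
drive_tool --motion '[[[0,0,0,-0.025]]]'

```text
t: 36.8
ee_pos: [0.6285, 0.1375, 0.0694]
orientation: [-0.437, 0.892, -0.048, -0.109]
contact_force: [-0.3, -0.9, -3.0]
opening: 0.0392
```

```bash
python3 m.py
python3 - <<'E'
from h import *
s=get_state();p=dict(get_image('wrist'));E=wext(p,s);save(p,'w30');i=p['image'][100:260,270:500,::-1];cv2.imwrite('pics/c30.png',cv2.resize(i,None,fx=3.4,fy=3.4,interpolation=2))
E
```

```text
36.8 yaw -2.2287 j6 2.4006 Mest 0.2687 eff 0.0630 qd 0.229 Mz 0.206
```

View pics/c30.png

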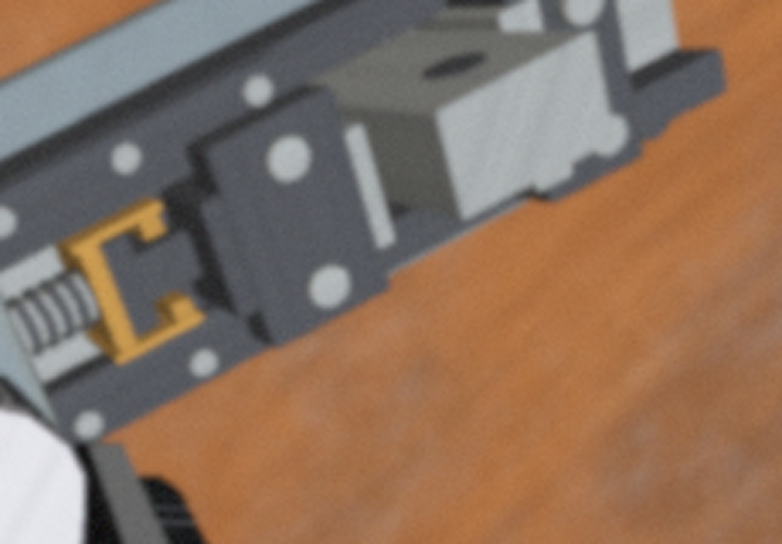

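Call:
drive_tool --motion '[[[0,0,0,-0.025]]]'

```text
t: 36.95
ee_pos: [0.6285, 0.1375, 0.0694]
orientation: [-0.425, 0.897, -0.046, -0.11]
contact_force: [-0.9, -0.5, -4.1]
opening: 0.0391
```

```bash
python3 m.py
```

```text
36.95 yaw -2.2561 j6 2.4238 Mest 0.2127 eff -0.0127 qd 0.250 Mz 0.242
```

Call:
drive_tool --motion '[[[0,0,0,-0.025]]]'

```text
t: 37.05
ee_pos: [0.6285, 0.1376, 0.0695]
orientation: [-0.413, 0.903, -0.045, -0.11]
contact_force: [-0.5, -0.2, -3.4]
opening: 0.0391
```

```bash
python3 m.py
```

```text
37.05 yaw -2.2833 j6 2.4470 Mest 0.2700 eff 0.0650 qd 0.228 Mz 0.211
```

Call:
drive_tool --motion '[[[0,0,0,-0.025]]]'

```text
t: 37.15
ee_pos: [0.6285, 0.1376, 0.0695]
orientation: [-0.4, 0.909, -0.043, -0.111]
contact_force: [-0.8, -0.6, -3.9]
opening: 0.0394
```

```bash
python3 m.py
python3 - <<'E'
from h import *
s=get_state();p=dict(get_image('wrist'));E=wext(p,s);save(p,'w31');i=p['image'][80:240,270:500,::-1];cv2.imwrite('pics/c31.png',cv2.resize(i,None,fx=3.4,fy=3.4,interpolation=2))
E
```

```text
37.15 yaw -2.3105 j6 2.4701 Mest 0.2682 eff 0.0609 qd 0.230 Mz 0.265
```

View pics/c31.png

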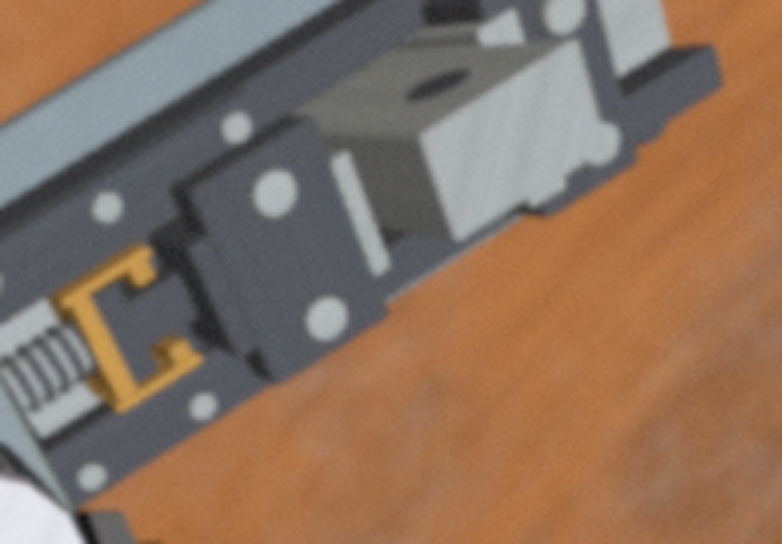

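Run:
```python
from h import *
i=cv2.imread('pics/w31.png');a=cv2.resize(i[190:320,190:320],None,fx=3,fy=3,interpolation=2);b=cv2.resize(i[60:190,360:490],None,fx=3,fy=3,interpolation=2)
cv2.imwrite('pics/c31b.png',np.hstack([a,b]))
```

```text
(no output)
```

View pics/c31b.png

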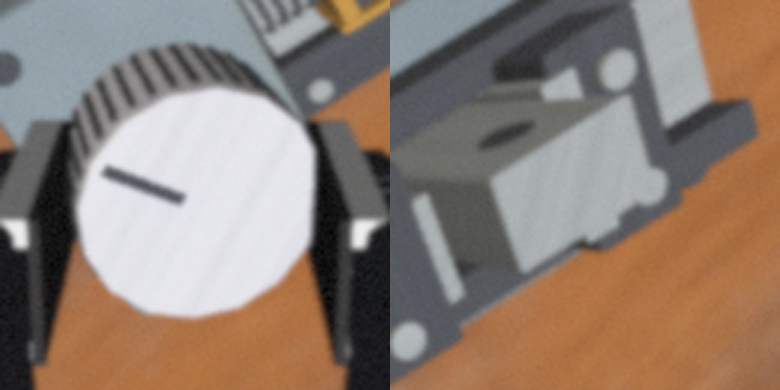

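Call:
drive_tool --motion '[[[0,0,0,-0.025]]]'

```text
t: 37.3
ee_pos: [0.6284, 0.1377, 0.0695]
orientation: [-0.388, 0.914, -0.041, -0.111]
contact_force: [-1.7, -0.9, -4.4]
opening: 0.0392
```

```bash
python3 m.py
```

```text
37.3 yaw -2.3379 j6 2.4933 Mest 0.2273 eff 0.0047 qd 0.247 Mz 0.245
```

Call:
drive_tool --motion '[[[0,0,0,-0.025]]]'

```text
t: 37.4
ee_pos: [0.6284, 0.1378, 0.0694]
orientation: [-0.375, 0.919, -0.04, -0.112]
contact_force: [-1.1, -0.0, -3.0]
opening: 0.0393
```

```bash
python3 m.py
```

```text
37.4 yaw -2.3648 j6 2.5162 Mest 0.3340 eff 0.1327 qd 0.224 Mz 0.302
```

Call:
drive_tool --motion '[[[0,0,0,-0.025]]]'

```text
t: 37.5
ee_pos: [0.6285, 0.1378, 0.0695]
orientation: [-0.363, 0.924, -0.038, -0.112]
contact_force: [-0.7, -0.4, -3.2]
opening: 0.0396
```

```bash
python3 m.py
```

```text
37.5 yaw -2.3918 j6 2.5391 Mest 0.3806 eff 0.1765 qd 0.227 Mz 0.262
```

```bash
python3 - <<'E'
from h import *
s=get_state();p=dict(get_image('wrist'));save(p,'w32');i=p['image'][:,:,::-1]
a=cv2.resize(i[190:320,190:320],None,fx=3,fy=3,interpolation=2);b=cv2.resize(i[40:170,360:490],None,fx=3,fy=3,interpolation=2)
cv2.imwrite('pics/c32.png',np.hstack([a,b]))
E
python3 m.py
```

```text
37.55 yaw -2.3928 j6 2.5397 Mest 0.2363 eff 0.2729 qd -0.041 Mz 0.155
```

View pics/c32.png

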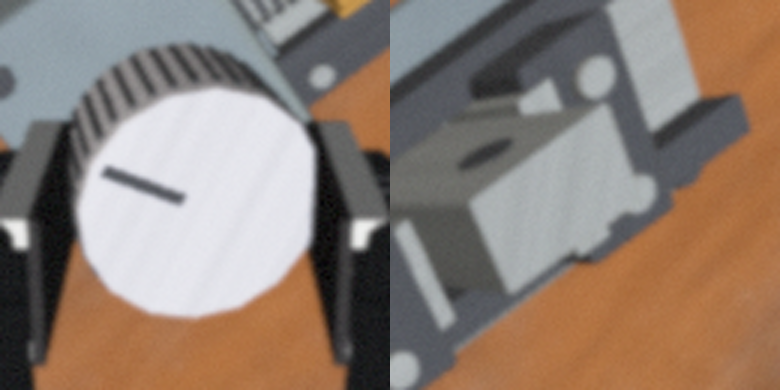

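Call:
drive_tool --motion '[[[0,0,0,0],[0,0,0,0],[0,0,0,0],[0,0,0.02,0],[0,0,0.04,0],[0,0,0.045,0],[0,0,0.03,0]]]' --gripper 0.068

```text
t: 38.25
ee_pos: [0.6268, 0.1368, 0.2068]
orientation: [-0.361, 0.925, -0.038, -0.115]
contact_force: [0.1, 0.1, 1.6]
opening: 0.0678
```

```bash
python3 st.py
python3 - <<'E'
from h import *
s=get_state();p=dict(get_image('wrist'));save(p,'w33')
p=get_image('scene');save(p,'s33');cv2.imwrite('pics/s33c.png',cv2.resize(p['image'][180:240,180:240,::-1],None,fx=10,fy=10,interpolation=2))
E
```

```text
38.25 [0.6268 0.1368 0.2068] yaw -2.3953 tilt [-0.1858 -0.1542] F [0.1196 0.1361 1.6303] M [ 0.0089 -0.1075 -0.0195] j6 2.5116867218176755 op 0.06782116468853568
```

View pics/s33c.png

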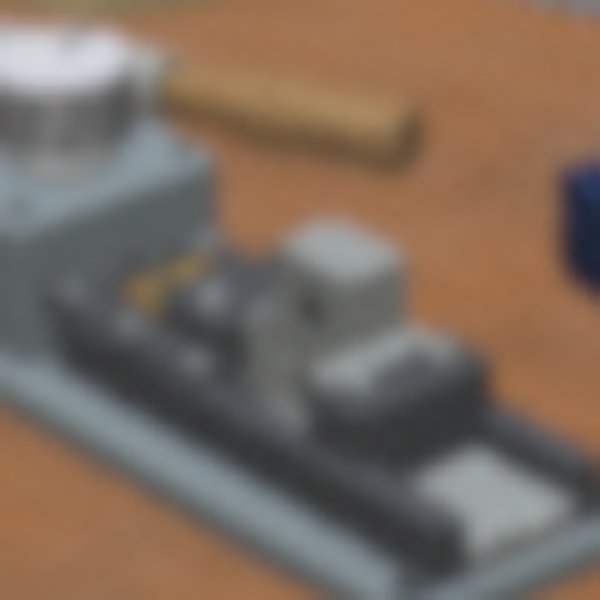

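View pics/w33.png

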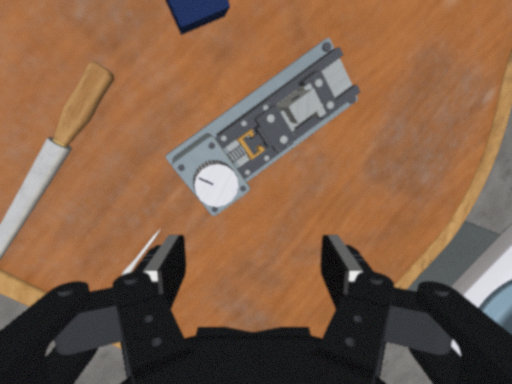

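Run:
```python
import cv2
i=cv2.imread('pics/w33.png')[60:160,230:350];cv2.imwrite('pics/c33.png',cv2.resize(i,None,fx=6,fy=6,interpolation=2))
```

```text
(no output)
```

View pics/c33.png

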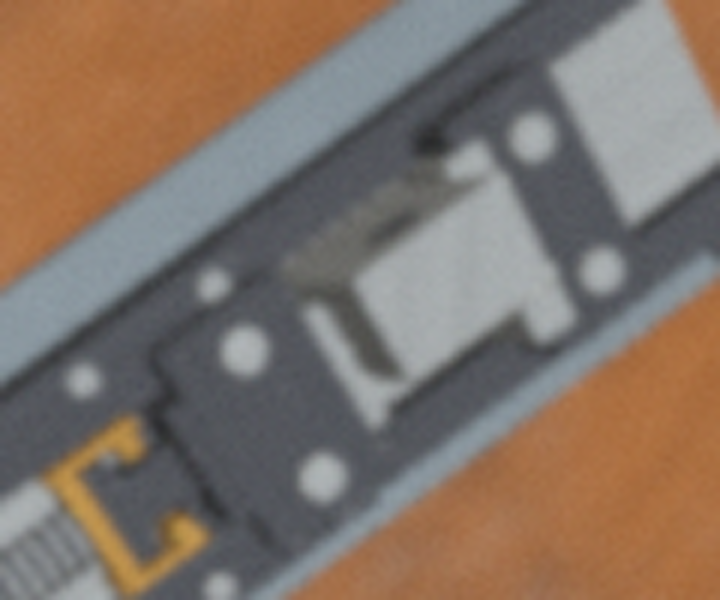

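Run:
```python
from h import *
print(sign_off())
```

```text
the job is handed in; nothing more can be done
None
```

The job is handed in at about 38 s of the 72 s limit. The gauge is nipped in the slide at about 12.5 N by my estimate, and the gripper is open and about 14 cm above the knob.

**What I did:** I wound the jaw back by about 1.65 rad. I stood the gauge on the bed between the jaws with its length along the slide. I then wound the jaw in clockwise by about 1.18 rad, through the free play until the gauge was nipped, then let go of the knob and raised the gripper.

**Last checks:**
- **Nip force:** the wrist-joint torque, corrected for speed, rose 0.065 and then 0.112 N m above its steady winding level. That follows the stated jaw stiffness. I have no direct force reading on the gauge.
- **Knob grip:** the mark on the knob did not move in the gripper, so the pads did not slip.
- **Gauge:** the last pictures show it upright and square between both facings. None of the views seemed to show the other things on the bench displaced, but I did not measure them.

**What disagreed or went wrong:**
- **Opening:** I measured 35.6–36 mm from the pictures. The knob turn needed to reach contact implies about 38 mm, so the jaw may have been wound back nearer 8 mm wider than the gauge than 5 mm.
- **Force sensor moment:** its reading was too noisy to confirm the rise at the nip.
- **Tool tilt:** the tool drifted to as much as 14° of tilt, so the gauge was let go leaning about 14° and settled upright by itself.
- **Wind-back:** it took two grips, because I misread the opening after the first.

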